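Reload the ratcheted carton feeder in the pantry

ROBOT

A 6-joint arm with a two-finger parallel gripper is mounted at the origin on the work surface. World frame = base frame: x ahead of the robot, y to its left, z up, the work surface at z = 0. Lengths are in m, angles in rad, forces in N, time in s.
With the tool pointing down it reaches from about 0.275 to 0.75 m from the base axis. Payload 10.2 kg.
Tool frame: the origin (TCP) lies on the centre line of the jaws, within the pads' length; the fingertips stand 19 mm ahead of it and the grasp point (between the pads) is the TCP; z points along the fingers, x is the direction in which the jaws open and shut, and the axes are right-handed (so a half turn about z gives the same grasp; the last joint's range is limited). The gripper opens to 85 mm and grips with 20 to 120 N. Pads are 22 mm wide; open, the fingers measure 114 mm over their backs; the gripper's body (76 mm by 85 mm) begins 54 mm behind the grasp point. The pads swing forward as they close: fully open they stand 13 mm farther back than shut.
Start: joints at [0.955, 0.313, 1.498, -0, 1.331, -0.223], TCP at [0.201, 0.485, 0.25] pointing down, gripper open.
Joint ranges: [-2.94, 2.94], [-0.97, 2.17], [0.19, 2.56], [-1.23, 4.37], [0.02, 3.11], [-2.88, 2.88]. Speed limits (rad/s): [2.39, 2.39, 3.01, 3.14, 3.14, 3.14].

INTERFACE

Orientations are given as a 3x3 rotation matrix whose columns are the frame's x, y, z axes.
In Python, from station import telemetry, viewer, manip gives the robot as it stands.
- The arm moves only by the tool step_arm, never from a script. Its argument "plan" is a list that holds one entry, the list of rows, each a list of 7 numbers: the opening, from 0 (shut) to 1 (fully open), then the shift along the tool's x, y, z in mm, then the turn, a rotation vector about the tool's x, y, z in degrees. A call has 1 to 20 rows; each row shifts and turns the pose as measured when the row begins, along the tool's axes as they then stand; what a row does not reach is not made up. A row lasts 1/8 s, in which the tool goes at most 62.5 mm and 10.7 degrees, less where a joint would pass 70% of its speed; a pose out of reach is approached as far as the arm can. A call with a gripper value outside its range is refused whole. The fingers move at their own pace and stop on an object; "squeeze" is the grip in N (left out, the last holds). Time passes only in rows, so rows that do not move let the fingers close. It gives the time, the measured TCP pose, the force and the opening at its end, in the units of the state.
- telemetry.observe(): the state, without advancing time (a new reading comes with each control period).
- viewer.snapshot(name): name is "scene" or "side" or "wrist"; returns a dict with "pixels" (384x512x3 uint8, blue, green, red), "mtx" (3x3 intrinsics, pixels), "pose" (4x4, takes a point from camera to world coordinates). Camera axes: x right, y down, z forward; pixel columns grow to the right and rows downward; lengths in m; the calibration is good to about 2 mm. The wrist camera is an equidistant fisheye: a pixel r from the principal point sees the ray r / f radians off the axis. A picture is of the moment at which its call begins. There is no depth.
- manip.finish_job(): hands the job in, once; it reports no verdict.
Trained networks look in the newest picture that a camera, given by its name, has taken for a name from the list of things; names that differ only in an ending like _2 or _b are one class to them, and where a whole thing is asked for, a point or a joint stands for the part that bears it (a point fixed in the world has none). Each returns a list of dicts, best first, with "confidence" (0 to 1); they miss things now and then, are a little off and sometimes report something else, mostly with a low value. They report only what shows in the picture. A call takes as long as a camera call. They do not tell look-alikes from the thing itself.
- viewer.masks_of(camera, name): "region" (384x512 bool, what is visible of it) and "rect" ([left, top, right, bottom] in pixels, round what is visible of it).
- viewer.landmark_of(camera, name): "position" ([column, row] in pixels: a listed point, or the origin of a listed thing).
The state is a dict: "time": time; "q": joint angles; "qd": joint speeds; "joint_torque": joint torques, N m; "position": TCP position; "tcp_rot": TCP orientation; "contact_force": force on the tool from outside, world axes, zero at the start; "wrist_torque": the same for the moment, N m; "width": finger opening in m.
Only numpy, scipy, OpenCV 4.12 (cv2) and the standard library are available. Lean on these libraries where they do the work, as an engineer would, in place of code of your own. Each camera call takes 0.05 s, during which the arm holds its last target. There are 200 camera calls.

TASK

Put the tallest carton of the rack into the carton feeder. Throw the feeder's pawl back off the toothed wheel, wind the pusher fully back with the knob, lower the carton (do not drop it) between pusher and front stop with its broad faces towards them, and lay the pawl on the wheel again; then click the knob forward, notch by notch, until the carton stands up against the front stop with the pawl in its notch. Work the pusher only by its knob, and leave everything else standing where it is.

Things in the scene. Friction and masses are not known exactly. Their poses are not given: they have to be found in the camera images.
- feeder: Carton feeder fixed to the counter: grey gearbox 100 x 100 x 50 mm under a toothed wheel with a black bar knob, then a channel of white wire. Origin on the counter under the wheel's upright axis; x = feed direction, towards the front stop; y = level, towards the pawl's side; z up. The gearbox ends at x = -50 mm, the channel at x = +199 mm.
- bay (a point): Middle of the channel's floor, 5 mm above the counter, at x = 134.5, y = 0 of the feeder and with its axes; load here. Channel 68 mm wide inside, side wires up to 95.5 mm above the counter. Front stop (65 mm high): inner face at x = +59.5 mm from here; fully drawn back pusher: face at x = -59.5 mm. Beside a carton 60 mm across are 4 mm a side, no room for fingers; fingers fit before and behind it.
- knob (a joint): Turn of knob and wheel (rad): 0 = pusher fully back (hard stop); grows clockwise seen from above, to 3.05; 31.8 mm of pusher per rad. With the pawl on, it turns on clockwise but not back past the last notch: 0, 0.785, 1.571, 2.356. At 2.356 the pusher is 44 mm from the stop and the 40 mm carton is home; about 2.48 jams it. Stiff, 0.3 N m; stays where left.
- knob_grip (a point): On the knob's axis, 98 mm above the counter, the height to grip. The knob is a bar 52 mm long, 14 mm thick, 76 to 112 mm above the counter, its length along this point's x (along the feed direction at joint 0). Under it the wheel, 100 mm across, teeth up to 71 mm above the counter.
- pawl (a joint): Swing of the pawl (rad): about 0 = nose in a notch (up to 0.2 riding over a tooth), 1.2 = thrown back to its end stop. It tips by its own weight to either end; balance at about 0.7.
- stem_tip (a point): Centre of the 16 mm ball on top of the pawl's stem, a 10 mm round rod 60 mm long, to push it by. It swings in an upright plane parallel to the feed direction, at y = +75 mm of the feeder. Pawl on: leans 0.45 rad in the feed direction; thrown back: 0.75 rad the other way. Push it sideways, about 38 mm above the pivot, past the balance point.
- pawl_pivot (a point): Lower end of the stem, on the pawl's level pivot axis, 77 mm above the counter, at x = -55, y = +75 mm of the feeder and with its axes.
- pusher_face (a point): The pusher's front face, 42 mm above the counter, in the channel's middle: grey plate 56 mm wide, 10 mm thick behind this face, 12 to 72 mm above the counter.
- carton_mid (a point): Centre of the tallest carton, the one to load: plain cardboard, 40 (x) x 60 (y) x 100 mm (z), about 0.22 kg. The broad faces are 40 mm apart, across its x. It starts upright in one of the rack's three slots.
- rack: White wire rack fixed to the counter; origin under its centre, base 150 (x) x 66 (y) x 5 mm. Three slots side by side at x = -48, 0, +48 mm, each open at both y ends; between and outside them wire hoops 100 mm high, 58 mm along y, which leave under 4 mm beside a carton's broad faces: a carton there can be taken only by the two faces 60 mm apart.
- carton_b_mid (a point): Centre of a shorter carton, 40 x 60 x 78 mm, in another slot of the rack. Leave it.
- carton_c_mid (a point): Centre of the shortest carton, 40 x 60 x 62 mm, in another slot of the rack. Leave it.
- jar: Bystander: squat jar, 66 mm across, 80 mm high; origin under its centre.
- bottle: Bystander: amber bottle, 58 mm across, 190 mm high; origin under its centre.
- tin: Bystander: tin, 74 mm across, 110 mm high; origin under its centre.
- spice: Bystander: small glass jar, 44 mm across, 95 mm high; origin under its centre.
There are look-alikes about, which are no part of the job. Leave any turquoise look-alike of the part that bears carton_mid alone.

How it is judged:
By the outcome, as a careful person would: the job done as asked, in the order asked, and still so for the second after the job is handed in, with the robot touching nothing.
It also fails if it takes over 72 s, if anything falls off the work surface, if the arm or the gripper's body presses on something with over 40 N, if the wrist force passes 120 N, or if a joint passes its speed limit or range.

## Working session

There is one attempt and no reset: what is moved stays moved. The work goes in short steps, Python scripts to look and compute and a tool call to move; the robot and the scene stay as the last step left them, time stands still between calls to the robot, and variables do not carry over. Pictures are saved under pics/ and viewed, about 8 in all and at most 12, crops included, and the job is handed in when it is done.

Besides the shell and the picture viewer there is one more tool, called after "Call:" by a JSON object that holds its "name" and its "arguments", one argument or row to a line. step_arm: Moves the arm, as the interface text tells. Its arguments: {"type":"object","properties":{"plan":{"type":"array","items":{"type":"array","items":{"type":"array","items":{"type":"number"}}}},"squeeze":{"type":"number"}},"required":["plan"]}

```bash
mkdir -p pics; ls
cat > h.py <<'E'
import numpy as np, cv2
from station import telemetry, viewer, manip
def ray(s,p):
    M=np.array(s["mtx"]);P=np.array(s["pose"])
    d=np.array([(p[0]-M[0,2])/M[0,0],(p[1]-M[1,2])/M[1,1],1.]);d=P[:3,:3]@d
    return P[:3,3],d/np.linalg.norm(d)
def atz(s,p,z):
    o,d=ray(s,p);return o+d*(z-o[2])/d[2]
def tri(rs):
    A=0;b=0
    for o,d in rs:
        K=np.eye(3)-np.outer(d,d);A=A+K;b=b+K@o
    x=np.linalg.solve(A,b);return x,[np.linalg.norm((np.eye(3)-np.outer(d,d))@(x-o)) for o,d in rs]
def proj(s,X):
    M=np.array(s["mtx"]);P=np.array(s["pose"]);c=P[:3,:3].T@(np.array(X)-P[:3,3]);c=M@c;return c[:2]/c[2]
E
python3 - <<'E'
from h import *
S={}
for c in("scene","side"):
    s=S[c]=viewer.snapshot(c);cv2.imwrite(f"pics/{c}0.png",s["pixels"])
    print(c,np.round(s["pose"],3).tolist(),np.round(s["mtx"],1).tolist())
for n,z in dict(feeder=0,bay=.005,knob_grip=.098,stem_tip=None,pawl_pivot=.077,pusher_face=.042,carton_mid=.055,rack=0,jar=0,bottle=0,tin=0,spice=0).items():
    for c in S:
        for l in viewer.landmark_of(c,n)[:4]:
            print(n,c,round(l["confidence"],2),np.round(l["position"]),np.round(atz(S[c],l["position"],z),3) if z is not None else "")
E
cd pics; python3 -c "
import cv2,numpy as np
cv2.imwrite('both0.png',np.hstack([cv2.imread('scene0.png'),cv2.imread('side0.png')])[:, :])"
```

```text
pics
scene [[-0.715, 0.399, -0.573, 1.15], [0.698, 0.432, -0.57, 0.621], [0.02, -0.809, -0.588, 0.707], [0.0, 0.0, 0.0, 1.0]] [[409.7, 0.0, 259.8], [0.0, 409.7, 189.0], [0.0, 0.0, 1.0]]
side [[0.854, -0.351, 0.383, 0.189], [-0.519, -0.596, 0.613, -0.605], [0.013, -0.722, -0.691, 0.791], [0.0, 0.0, 0.0, 1.0]] [[435.7, 0.0, 257.6], [0.0, 435.7, 193.7], [0.0, 0.0, 1.0]]
feeder scene 0.58 [185. 179.] [ 0.59  -0.257  0.   ]
feeder scene 0.52 [187. 150.] [ 0.486 -0.386  0.   ]
feeder side 0.82 [330. 302.] [ 0.588 -0.26   0.   ]
bay scene 0.95 [210. 200.] [ 0.607 -0.117  0.005]
bay side 0.8 [302. 249.] [ 0.616 -0.118  0.005]
knob_grip scene 0.71 [185. 152.] [ 0.588 -0.246  0.098]
knob_grip side 0.92 [338. 274.] [ 0.589 -0.262  0.098]
stem_tip scene 0.65 [202. 127.] 
stem_tip side 0.89 [314. 289.] 
pawl_pivot scene 0.95 [198. 141.] [ 0.5   -0.303  0.077]
pawl_pivot side 0.64 [316. 316.] [ 0.508 -0.304  0.077]
pusher_face scene 0.68 [210. 190.] [ 0.605 -0.112  0.042]
pusher_face side 0.81 [305. 240.] [ 0.617 -0.122  0.042]
carton_mid scene 0.98 [372. 236.] [0.451 0.302 0.055]
carton_mid scene
[... 180 characters left out ...]
454 0.314 0.055]
rack scene 0.88 [356. 262.] [0.498 0.301 0.   ]
rack scene 0.48 [186. 151.] [ 0.491 -0.385  0.   ]
rack side 0.97 [181. 164.] [0.504 0.309 0.   ]
jar scene 0.67 [313. 212.] [0.429 0.112 0.   ]
jar side 0.84 [187. 218.] [0.432 0.111 0.   ]
bottle scene 0.66 [248. 278.] [0.72  0.163 0.   ]
bottle side 0.69 [274. 166.] [0.726 0.169 0.   ]
tin scene 0.96 [172. 235.] [ 0.762 -0.073  0.   ]
tin side 0.91 [340. 218.] [ 0.759 -0.084  0.   ]
spice scene 0.75 [271. 251.] [0.619 0.136 0.   ]
spice scene 0.39 [200. 143.] [ 0.425 -0.397  0.   ]
spice side 0.86 [244. 185.] [0.612 0.142 0.   ]
spice side 0.67 [162. 153.] [0.476 0.383 0.   ]
spice side 0.2 [301. 254.] [ 0.608 -0.127  0.   ]
```

View pics/scene0.png

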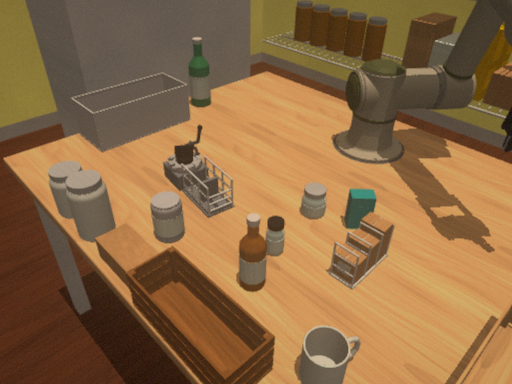

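View pics/side0.png

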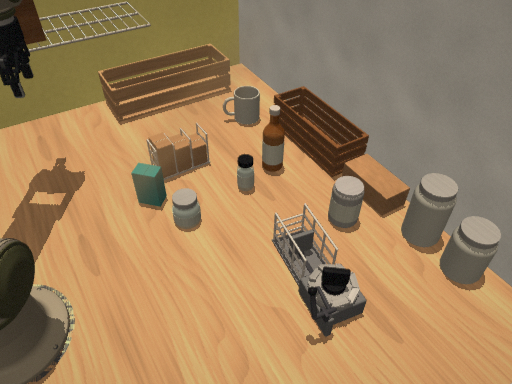

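Scene view: the rack is at about (362,248) and the feeder at about (197,178). For carton_mid the candidates are the cardboard cartons in the rack (tallest at the back, near (378,232)), the turquoise look-alike at (361,209) outside the rack, and the brown block at (125,245). In the side view the rack is at (180,150), turquoise at (150,185), and the feeder at (318,270). I choose the tallest cardboard carton in the rack. Next I'll fit the poses and check with an overlay crop.

```bash
cat >> h.py <<'E'
from scipy.optimize import least_squares
def T(p,X):
    c,s=np.cos(p[2]),np.sin(p[2]);X=np.array(X);return np.array([p[0]+c*X[0]-s*X[1],p[1]+s*X[0]+c*X[1],X[2]])
E
cat > fit.py <<'E'
from h import *
S={c:viewer.snapshot(c) for c in("scene","side")}
F=dict(feeder=(0,0,0),bay=(.1345,0,.005),knob_grip=(0,0,.098),pawl_pivot=(-.055,.075,.077))
def get(n,near,z,r=.08):
    o=[]
    for c in S:
        for l in viewer.landmark_of(c,n):
            if np.linalg.norm((atz(S[c],l["position"],z)-near)[:2])<r: o.append((c,l["position"],l["confidence"]));break
    return o
p0=np.array([.588,-.258,1.4])
obs=[(c,px,w,X) for n,X in F.items() for c,px,w in get(n,T(p0,X),X[2])]
f=lambda p:np.concatenate([(proj(S[c],T(p,X))-px) for c,px,w,X in obs])
r=least_squares(f,p0,loss="soft_l1");pf=r.x;print("feeder",np.round(pf,4),np.round(f(pf),1))
a=get("pusher_face",T(pf,(.12,0,.042)),.042,.12)
for c,px,w in a:
    X=atz(S[c],px,.042);d=X-T(pf,(0,0,.042));print("pusher x",c,d[0]*np.cos(pf[2])+d[1]*np.sin(pf[2]))
st=get("stem_tip",T(pf,(-.05,.075,.12)),.13,.12)
x,e=tri([ray(S[c],px) for c,px,w in st]);d=x-T(pf,(0,0,0));C,Sn=np.cos(pf[2]),np.sin(pf[2])
print("stem tip",x,e,"feeder",C*d[0]+Sn*d[1],-Sn*d[0]+C*d[1])
for n,z,q in(("rack",0,(.5,.305)),("carton_mid",.055,(.452,.308)),("carton_b_mid",.044,(.5,.305)),("carton_c_mid",.036,(.54,.3))):
    for c in S:
        for l in viewer.landmark_of(c,n): print(n,c,round(l["confidence"],2),np.round(l["position"],1),np.round(atz(S[c],l["position"],z),3))
np.save("pf.npy",pf)
def poly(im,s,p,L,k,o,col):
    q=np.array([(proj(s,T(p,X))-o)*k for X in L]).round().astype(int);cv2.polylines(im,[q],False,col,1)
out=[]
pr=np.array([.50,.305,-.3])
for c,o,o2 in(("scene",(155,120),(330,180)),("side",(265,200),(135,120))):
    for oo in(o,o2):
        im=cv2.resize(S[c]["pixels"][oo[1]:oo[1]+ (140 if oo==o else 110),oo[0]:oo[0]+(105 if oo==o else 85)],(400,533 if oo==o else 518)) if 0 else cv2.resize(S[c]["pixels"][oo[1]:oo[1]+98,oo[0]:oo[0]+130],None,fx=3,fy=3,interpolation=cv2.INTER_CUBIC)
        out.append(im)
        if oo==o:
            poly(im,S[c],pf,[(.199,.034,.0),(.199,-.034,0),(-.05,-.05,0),(-.05,.05,0)],3,oo,(0,0,255))
            poly(im,S[c],pf,[(.194,.034,.07),(.194,-.034,.07)],3,oo,(0,255,0))
            poly(im,S[c],pf,[(.026*0,0,.112),(0,0,.076)],3,oo,(255,0,0))
cv2.imwrite("pics/fit.png",np.vstack([np.hstack(out[:2]),np.hstack(out[2:])]))
E
python3 fit.py
```

```text
feeder [ 0.5845 -0.2576  1.4065] [-3.2  1.4 -0.7 -1.7 -0.7  0.5 -1.3 -1.  -3.2 -0.4 -0.1  1.7 -1.5  0.
 -2.8  1.9]
pusher x scene 0.1473867272446497
pusher x side 0.1444280122844012
stem tip [ 0.50606674 -0.28028534  0.1292825 ] [np.float64(0.0038818351656759904), np.float64(0.0038818351656759935)] feeder -0.03520933312405114 0.07366283087534296
rack scene 0.82 [356.5 264.1] [0.504 0.305 0.   ]
rack side 0.84 [180.8 166. ] [0.5   0.301 0.   ]
carton_mid scene 0.93 [374.7 237.2] [0.451 0.309 0.055]
carton_mid scene 0.86 [363.2 208.3] [0.379 0.228 0.055]
carton_mid side 0.83 [161.1 155. ] [0.451 0.306 0.055]
carton_mid side 0.75 [149.2 181.9] [0.385 0.221 0.055]
carton_mid side 0.24 [245.6 187.4] [0.582 0.081 0.055]
carton_b_mid scene 0.56 [359.6 247.9] [0.496 0.3   0.044]
carton_b_mid side 0.6 [177.  152.9] [0.496 0.307 0.044]
carton_c_mid scene 0.73 [344.1 266.3] [0.562 0.306 0.036]
carton_c_mid side 0.78 [195.5 146.4] [0.556 0.317 0.036]
```

View pics/fit.png

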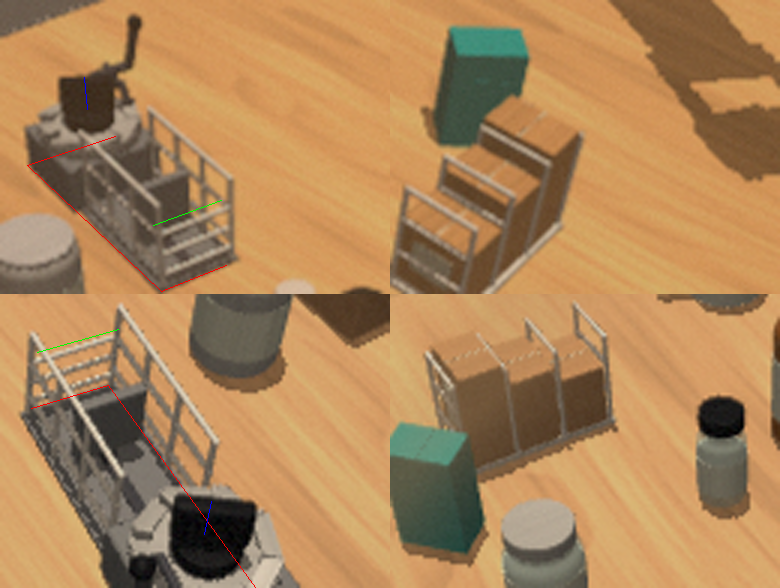

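```bash
cat >> h.py <<'E'
import json,sys
from scipy.spatial.transform import Rotation as Ro
def heading(R): return np.degrees(np.arctan2(R[1,0],R[0,0]))
def go(pos,hd,op,n=None,cur=None):
    """rows to pos (m), tool-down with jaw heading hd deg"""
    if cur is None:
        st=telemetry.observe();cur=(np.array(st["position"]),np.array(st["tcp_rot"]))
    p,R=cur;pos=np.array(pos)
    h=np.radians(hd);G=np.array([[np.cos(h),np.sin(h),0],[np.sin(h),-np.cos(h),0],[0,0,-1.]])
    k=n or max(1,int(np.ceil(np.linalg.norm(pos-p)/.058)),int(np.ceil(np.degrees(np.linalg.norm(Ro.from_matrix(R.T@G).as_rotvec()))/10)))
    rows=[]
    for i in range(k):
        d=(R.T@(pos-p)/(k-i)*1000).round(1);w=np.degrees(Ro.from_matrix(R.T@G).as_rotvec()/(k-i)).round(1)
        rows.append([op]+[float(v)+0 for v in d]+[float(v)+0 for v in w]);p=p+R@d/1000;R=R@Ro.from_rotvec(np.radians(w)).as_matrix()
    print(k,json.dumps(rows).replace(" ","").replace(".0,",",").replace(".0]","]"));return p,R
def fp(x,y,z): return T(np.load("pf.npy"),(x/1000,y/1000,z/1000))
def FH(): return float(np.degrees(np.load("pf.npy")[2]))
def wpx(s,X):
    M=np.array(s["mtx"]);P=np.array(s["pose"]);c=P[:3,:3].T@(np.array(X)-P[:3,3]);r=np.hypot(c[0],c[1]);t=np.arctan2(r,c[2])
    return np.array([M[0,2]+M[0,0]*t*c[0]/r,M[1,2]+M[1,1]*t*c[1]/r])
def wat(s,p,z):
    M=np.array(s["mtx"]);P=np.array(s["pose"]);v=np.array([(p[0]-M[0,2])/M[0,0],(p[1]-M[1,2])/M[1,1]]);t=np.linalg.norm(v)
    d=np.array([*(v/t*np.sin(t)),np.cos(t)]);d=P[:3,:3]@d;o=P[:3,3];return o+d*(z-o[2])/d[2]
E
python3 - <<'E'
from h import *
st=telemetry.observe();print(st["position"],heading(np.array(st["tcp_rot"])),np.round(st["tcp_rot"],3).tolist(),st["q"])
c=go([.46,.30,.25],90,1)
go(fp(20,20,260),FH(),0,cur=c)
s=viewer.snapshot("wrist");print(np.round(s["pose"],3).tolist(),np.round(s["mtx"],1).tolist())
E
```

```text
[0.20097777 0.48500849 0.25027451] 67.49510033722359 [[0.383, 0.924, -0.0], [0.924, -0.383, -0.0], [-0.0, 0.0, -1.0]] [ 9.54583815e-01  3.12925173e-01  1.49771799e+00 -1.16694089e-05
  1.33099932e+00 -2.23425143e-01]
6 [[1,-12,51.7,0,0,0,-3.8],[1,-15.4,50.8,0.1,0,0,-3.7],[1,-18.6,49.7,0,0,0,-3.8],[1,-21.8,48.3,0.1,0,0,-3.7],[1,-24.9,46.8,0,0,0,-3.8],[1,-28,45.1,0.1,0,0,-3.7]]
10 [[0,-53.5,10.8,-1,0,0,0.9],[0,-53.3,11.6,-1,0,0,0.9],[0,-53.1,12.5,-1,0,0,1],[0,-52.9,13.4,-1,0,0,0.9],[0,-52.6,14.2,-1,0,0,1],[0,-52.4,15.2,-1,0,0,0.9],[0,-52.1,16,-1,0,0,1],[0,-51.9,16.9,-1,0,0,0.9],[0,-51.6,17.7,-1,0,0,1],[0,-51.2,18.6,-1,0,0,0.9]]
[[0.383, 0.873, 0.303, 0.122], [0.924, -0.362, -0.125, 0.518], [0.001, 0.328, -0.945, 0.373], [0.0, 0.0, 0.0, 1.0]] [[297.3, 0.0, 256.5], [0.0, 297.3, 193.7], [0.0, 0.0, 1.0]]
```

Call:
{"name": "step_arm", "arguments": {
  "plan": [
    [[1, -12, 51.7, 0, 0, 0, -3.8], [1, -15.4, 50.8, 0, 0, 0, -3.7], [1, -18.6, 49.7, 0, 0, 0, -3.8], [1, -21.8, 48.3, 0, 0, 0, -3.7], [1, -24.9, 46.8, 0, 0, 0, -3.8], [1, -28, 45, 0, 0, 0, -3.7], [1, 0, 0, 0, 0, 0, 0]]
  ]
}}

```text
time: 3.32
position: [0.4687, 0.2959, 0.2502]
tcp_rot: [[-0.015, 1.0, 0.001], [1.0, 0.015, 0.001], [0.001, 0.001, -1.0]]
contact_force: [0.8, -0.4, -0.1]
width: 0.0853
```

Run:
```python
from h import *
st=telemetry.observe();print(st["time"],st["position"],heading(np.array(st["tcp_rot"])))
s=viewer.snapshot("wrist");cv2.imwrite("pics/w1.png",s["pixels"])
import pickle;pickle.dump(s,open("w1.pkl","wb"))
for n,z in(("rack",0),("carton_mid",.055),("carton_b_mid",.044),("carton_c_mid",.036)):
    for l in viewer.landmark_of("wrist",n): print(n,round(l["confidence"],2),np.round(l["position"],1),np.round(wat(s,l["position"],z),3))
c=go(fp(20,10,260),FH()-180,0)
```

```text
3.325 [0.46870393 0.29589095 0.25024946] 90.88333965650159
rack 0.94 [264.7 183.9] [0.5   0.308 0.   ]
carton_mid 0.96 [189.7  94.1] [0.383 0.224 0.055]
carton_c_mid 0.95 [264.8 230. ] [0.549 0.309 0.036]
17 [[0,-31.6,6,-0.6,0,0,-10],[0,-32.2,0.4,-0.6,0,0,-10],[0,-31.7,-5.2,-0.6,0,0,-10],[0,-30.4,-10.6,-0.6,0,0,-10],[0,-28,-15.7,-0.6,0,0,-10],[0,-24.9,-20.4,-0.6,0,0,-10],[0,-21,-24.4,-0.6,0,0,-9.9],[0,-16.5,-27.6,-0.6,0,0,-10],[0,-11.4,-30.1,-0.6,0,0,-9.9],[0,-6.1,-31.6,-0.6,0,0,-10],[0,-0.5,-32.1,-0.5,0,0,-9.9],[0,5.1,-31.8,-0.6,0,0,-10],[0,10.5,-30.4,-0.5,0,0,-9.9],[0,15.5,-28.1,-0.6,0,0,-10],[0,20.2,-25,-0.5,0,0,-9.9],[0,24.2,-21.2,-0.6,0,0.1,-10],[0,27.5,-16.6,-0.5,0,0,-9.9]]
```

View pics/w1.png

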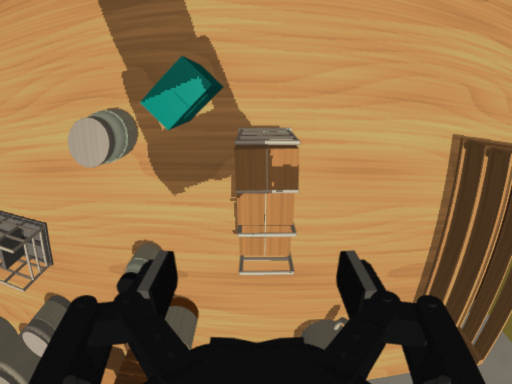

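Wrist view: the rack runs vertically in the picture at columns 235–299. The tall carton's top is at about (267,166), the shorter ones at (266,211) and (266,250), and the turquoise look-alike at (183,93) stands clear of the rack.

Run:
```python
from h import *
import pickle;s=pickle.load(open("w1.pkl","rb"))
for p in[(235,191),(299,191),(237,232),(297,231),(239,272),(294,272)]: print(p,np.round(wat(s,p,.1),4))
print("top",wat(s,(267,166),.105))
```

```text
(235, 191) [0.4763 0.276  0.1   ]
(299, 191) [0.4754 0.3384 0.1   ]
(237, 232) [0.5207 0.2776 0.1   ]
(297, 231) [0.5189 0.3393 0.1   ]
(239, 272) [0.5704 0.2791 0.1   ]
(294, 272) [0.5699 0.3399 0.1   ]
top [0.44964053 0.30623007 0.105     ]
```

Call:
{"name": "step_arm", "arguments": {
  "plan": [
    [[0, -31.6, 6, 0, 0, 0, -10], [0, -32.2, 0.4, 0, 0, 0, -10], [0, -31.7, -5.2, 0, 0, 0, -10], [0, -30.4, -10.6, 0, 0, 0, -10], [0, -28, -15.7, 0, 0, 0, -10], [0, -24.9, -20.4, 0, 0, 0, -10], [0, -21, -24.4, 0, 0, 0, -10], [0, -16.5, -27.6, 0, 0, 0, -10], [0, -11.4, -30.1, 0, 0, 0, -10], [0, -6.1, -31.6, 0, 0, 0, -10], [0, -0.5, -32.1, 0, 0, 0, -10], [0, 5.1, -31.8, 0, 0, 0, -10], [0, 10.5, -30.4, 0, 0, 0, -10], [0, 15.5, -28.1, 0, 0, 0, -10], [0, 20.2, -25, 0, 0, 0, -10], [0, 24.2, -21.2, 0, 0, 0, -10], [0, 27.5, -16.6, 0, 0, 0, -10]]
  ]
}}

```text
time: 5.7
position: [0.3004, 0.1672, 0.1018]
tcp_rot: [[-0.667, -0.681, 0.3], [-0.725, 0.502, -0.472], [0.171, -0.533, -0.829]]
contact_force: [-0.1, 0.2, -0.9]
width: -0.0001
```

Run:
```python
from h import *
import pickle
st=telemetry.observe();print(st["time"],st["position"],heading(np.array(st["tcp_rot"])))
s=viewer.snapshot("wrist");cv2.imwrite("pics/w2.png",s["pixels"])
pickle.dump(s,open("w2.pkl","wb"))
for n,z in(("feeder",0),("bay",.005),("knob_grip",.098),("pawl_pivot",.077),("stem_tip",.131),("pusher_face",.042)):
    for l in viewer.landmark_of("wrist",n)[:2]: print(n,round(l["confidence"],2),np.round(l["position"],1),np.round(wat(s,l["position"],z),3))
```

```text
5.7 [0.30041996 0.16720417 0.10183732] -132.63547024813857
```

View pics/w2.png

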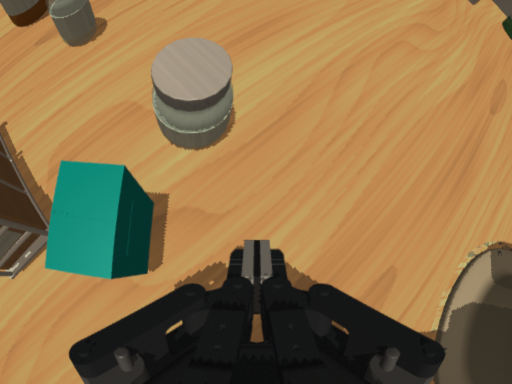

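The large turn combined with translation drifted off: the tool is tilted and low, near the turquoise box, which still stands at (100,220). Contact forces are about zero. I'll keep turns and shifts separate and check more often from here.

Run:
```python
from h import *
st=telemetry.observe();print(st["q"],st["qd"])
R=np.array(st["tcp_rot"]);print((R.T@np.array([0,0,.15])*1000).round(1))
```

```text
[ 0.5505016   0.26219301  2.16732543 -0.80575804  0.8856645  -2.87969875] [-0.0036062   0.00124848  0.00623229 -0.00371375 -0.00080743 -0.00031259]
[  25.1  -79.9 -124.4]
```

```bash
cat >> h.py <<'E'
def go(pos,hd,op,n=None,cur=None):
    """hd: unwrapped heading = q1-q6 (deg)"""
    if cur is None:
        st=telemetry.observe();R=np.array(st["tcp_rot"]);h0=heading(R);u=np.degrees(st["q"][0]-st["q"][5]);h0+=360*round((u-h0)/360)
        cur=(np.array(st["position"]),R,h0)
    p,R,h0=cur;pos=np.array(pos);P0=p
    k=n or max(1,int(np.ceil(np.linalg.norm(pos-p)/.058)),int(np.ceil(abs(hd-h0)/10)))
    rows=[]
    for i in range(k):
        h=np.radians(h0+(hd-h0)*(i+1)/k);G=np.array([[np.cos(h),np.sin(h),0],[np.sin(h),-np.cos(h),0],[0,0,-1.]])
        d=(R.T@(P0+(pos-P0)*(i+1)/k-p)*1000).round(1);w=np.degrees(Ro.from_matrix(R.T@G).as_rotvec()).round(1)
        rows.append([op]+[float(v)+0 for v in d]+[float(v)+0 for v in w]);p=p+R@d/1000;R=R@Ro.from_rotvec(np.radians(w)).as_matrix()
    print(k,json.dumps(rows).replace(" ","").replace(".0,",",").replace(".0]","]"));return p,R,hd
E
python3 - <<'E'
from h import *
st=telemetry.observe();R=np.array(st["tcp_rot"]);print(st["time"])
h=np.radians(195);G=np.array([[np.cos(h),np.sin(h),0],[np.sin(h),-np.cos(h),0],[0,0,-1.]])
w=np.degrees(Ro.from_matrix(R.T@G).as_rotvec());print("untilt",w, "up100",R.T@[0,0,100.])
E
```

```text
6.05
untilt [-34.47443957  -0.04401819  33.72981036] up100 [ 16.75735254 -53.28953073 -82.9422513 ]
```

Call:
{"name": "step_arm", "arguments": {
  "plan": [
    [[0, 9, -28, -43, 0, 0, 0], [0, 9, -28, -43, 0, 0, 0], [0, 6, -18, -28, 0, 0, 0], [0, 0, 0, 0, -7, 0, 6.8], [0, 0, 0, 0, -7, 0, 6.8], [0, 0, 0, 0, -7, 0, 6.8], [0, 0, 0, 0, -7, 0, 6.8], [0, 0, 0, 0, -6.5, 0, 6.5]]
  ]
}}

```text
time: 7.05
position: [0.2621, 0.2204, 0.1882]
tcp_rot: [[-0.978, -0.177, 0.112], [-0.181, 0.983, -0.027], [-0.105, -0.046, -0.993]]
contact_force: [-0.1, 0.8, -1.1]
width: 0.0001
```

Run:
```python
from h import *
st=telemetry.observe();print(st["time"],st["q"],heading(np.array(st["tcp_rot"])))
p=st["position"]
c=go([.43,.1,.27],10,0,n=19)
```

```text
7.05 [ 0.40224007 -0.06889439  2.11407288 -0.08101884  1.00488562 -2.87966979] -169.50892024656738
19 [[0,-7.9,-8,-3.1,-2.2,6.3,9.3],[0,-8.8,-6.5,-4.3,0,-0.1,9.5],[0,-9.6,-4.9,-4.3,0,0,9.5],[0,-10.4,-3.3,-4.3,0,0,9.5],[0,-10.8,-1.6,-4.4,0.1,0,9.5],[0,-10.8,0.3,-4.3,0,0,9.5],[0,-10.7,2,-4.3,0,0,9.5],[0,-10.2,3.8,-4.3,0,0,9.5],[0,-9.5,5.4,-4.3,0,0.1,9.5],[0,-8.4,6.9,-4.3,0,0,9.5],[0,-7.1,8.1,-4.3,0,0,9.5],[0,-5.7,9.3,-4.3,0,0,9.5],[0,-4.1,10.1,-4.3,0,0,9.5],[0,-2.4,10.6,-4.3,0,0,9.5],[0,-0.6,10.8,-4.4,-0.1,0,9.5],[0,1.2,10.8,-4.3,0,0,9.5],[0,2.9,10.5,-4.3,0,0,9.5],[0,4.7,9.8,-4.3,0,0,9.5],[0,6.2,9,-4.2,0,0,9.5]]
```

Call:
{"name": "step_arm", "arguments": {
  "plan": [
    [[0, -8, -8, -5, -2, 6, 9.5], [0, -9, -6.5, -5, 0, 0, 9.5], [0, -9.6, -5, -4.3, 0, 0, 9.5], [0, -10.4, -3.3, -4.3, 0, 0, 9.5], [0, -11, -1.6, -4.3, 0, 0, 9.5], [0, -11, 0.3, -4.3, 0, 0, 9.5], [0, -11, 2, -4.3, 0, 0, 9.5], [0, -10, 4, -4.3, 0, 0, 9.5], [0, -9.5, 5.5, -4.3, 0, 0, 9.5], [0, -8.4, 7, -4.3, 0, 0, 9.5], [0, -7, 8, -4.3, 0, 0, 9.5], [0, -5.7, 9.3, -4.3, 0, 0, 9.5], [0, -4, 10, -4.3, 0, 0, 9.5], [0, -2.4, 10.6, -4.3, 0, 0, 9.5], [0, -0.6, 10.8, -4.3, 0, 0, 9.5], [0, 1.2, 10.8, -4.3, 0, 0, 9.5], [0, 3, 10.5, -4.3, 0, 0, 9.5], [0, 5, 10, -4.3, 0, 0, 9.5], [0, 6, 9, -4.3, 0, 0, 9.5]]
  ]
}}

```text
time: 9.43
position: [0.4404, 0.0873, 0.2927]
tcp_rot: [[0.997, 0.065, 0.04], [0.064, -0.998, 0.009], [0.04, -0.007, -0.999]]
contact_force: [0.2, 0.0, -0.8]
width: 0.0001
```

Run:
```python
from h import *
st=telemetry.observe();print(st["time"],st["q"],heading(np.array(st["tcp_rot"])))
c=go(fp(30,30,290),FH()-180,0)
```

```text
9.425 [-0.07283634  0.09037912  1.6605604   0.01234276  1.35178323 -0.13992706] 3.696172990773078
11 [[0,9,28.9,0.4,-0.6,-2.3,9.4],[0,13.6,27,0.3,0,0,9.4],[0,17.8,24.4,0.2,0,0,9.3],[0,21.6,21.2,0.3,0,0,9.4],[0,24.7,17.4,0.2,0,0,9.4],[0,27.2,13.2,0.3,0,0,9.3],[0,29,8.5,0.3,0,0,9.4],[0,30,3.7,0.2,0,0,9.4],[0,30.2,-1.2,0.3,0,0,9.4],[0,29.6,-6.1,0.2,0,0,9.3],[0,28.3,-10.9,0.3,0,0,9.4]]
```

Call:
{"name": "step_arm", "arguments": {
  "plan": [
    [[0, 9, 28.9, 0, -0.6, -2.3, 9.4], [0, 13.6, 27, 0, 0, 0, 9.4], [0, 17.8, 24.4, 0, 0, 0, 9.4], [0, 21.6, 21.2, 0, 0, 0, 9.4], [0, 24.7, 17.4, 0, 0, 0, 9.4], [0, 27.2, 13.2, 0, 0, 0, 9.4], [0, 29, 8.5, 0, 0, 0, 9.4], [0, 30, 3.7, 0, 0, 0, 9.4], [0, 30, -1, 0, 0, 0, 9.4], [0, 29.6, -6, 0, 0, 0, 9.4], [0, 28, -11, 0, 0, 0, 9.4], [0, 0, 0, 0, 0, 0, 0]]
  ]
}}

```text
time: 10.92
position: [0.5578, -0.2408, 0.3018]
tcp_rot: [[-0.236, -0.972, 0.016], [-0.972, 0.236, -0.002], [-0.002, -0.016, -1.0]]
contact_force: [-0.3, 0.7, -0.2]
width: -0.0
```

Run:
```python
from h import *
import pickle
st=telemetry.observe();print(st["time"],st["position"],heading(np.array(st["tcp_rot"])))
s=viewer.snapshot("wrist");cv2.imwrite("pics/w3.png",s["pixels"])
pickle.dump(s,open("w3.pkl","wb"))
for n,z in(("feeder",0),("bay",.005),("knob_grip",.098),("pawl_pivot",.077),("stem_tip",.131),("pusher_face",.042)):
    for l in viewer.landmark_of("wrist",n)[:1]: print(n,round(l["confidence"],2),np.round(l["position"],1),np.round(wat(s,l["position"],z),3))
```

```text
10.925 [ 0.55784565 -0.24083823  0.30176086] -103.63264948483614
feeder 0.96 [266.5 137.3] [ 0.581 -0.26   0.   ]
bay 0.89 [179.2 146.2] [ 0.601 -0.134  0.005]
knob_grip 0.85 [267.2 147.1] [ 0.583 -0.258  0.098]
pawl_pivot 0.77 [316.8 199.2] [ 0.501 -0.304  0.077]
stem_tip 0.76 [304.8 218.6] [ 0.503 -0.281  0.131]
pusher_face 0.85 [159.3 149.5] [ 0.607 -0.116  0.042]
```

View pics/w3.png

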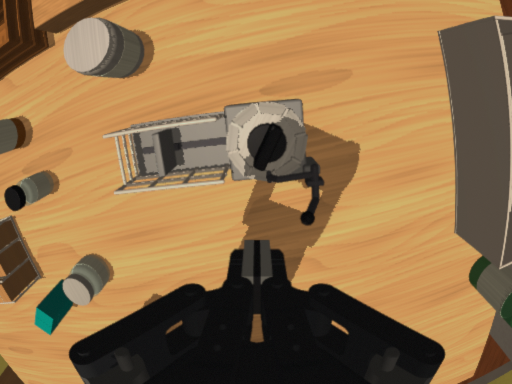

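Wrist view of the feeder: wheel and knob at (266,143), with the bar tilted from (257,165) to (277,128). The stem ball is at (307,218) and the pusher plate at (160,150), near the stop. The channel end is at (106,135)–(118,192).

Run:
```python
from h import *
import pickle;s=pickle.load(open("w3.pkl","rb"));pf=np.load("pf.npy")
def loc(X,pf): 
    d=X-[pf[0],pf[1],0];C,S=np.cos(pf[2]),np.sin(pf[2]);return np.round([1000*(C*d[0]+S*d[1]),1000*(-S*d[0]+C*d[1])],1)
for n,p,z in[("endA",(106,135),.0955),("endB",(118,192),.0955),("gb",(226,105),.05),("gb",(301,98),.05),("gb",(231,180),.05),("wheel",(266,141),.071),("k1",(257,165),.112),("k2",(277,128),.112),("ball",(307,218),.131),("wireend",(229,181),.0955)]:
    X=wat(s,p,z);print(n,np.round(X,4),loc(X,pf))
obs=[(("endA",(106,135),(.199,-.034,.0955))),("endB",(118,192),(.199,.034,.0955)),("gb",(226,105),(.05,-.05,.05)),("gb",(301,98),(-.05,-.05,.05)),("gb",(231,180),(.05,.05,.05)),("w",(266,141),(0,0,.071)),("pv",(316.8,199.2),(-.055,.075,.077)),("k",(267,146.5),(0,0,.112))]
f=lambda p:np.concatenate([wpx(s,T(p,X))-px for n,px,X in obs])
r=least_squares(f,pf,loss="soft_l1");print(r.x,np.round(f(r.x),1))
im=s["pixels"][85:235,90:340].copy();im=cv2.resize(im,None,fx=3,fy=3,interpolation=cv2.INTER_CUBIC)
for n,px,X in obs:
    q=((wpx(s,T(r.x,X))-(90,85))*3).round().astype(int);cv2.circle(im,tuple(int(v) for v in q),4,(0,0,255),1)
    q=((wpx(s,T(pf,X))-(90,85))*3).round().astype(int);cv2.circle(im,tuple(int(v) for v in q),4,(255,255,0),1)
cv2.imwrite("pics/w3c.png",im)
```

```text
endA [ 0.648  -0.0733  0.0955] [192.2 -32.5]
endB [ 0.5753 -0.0639  0.0955] [189.6  40.7]
gb [ 0.6401 -0.2202  0.05  ] [ 46.  -48.7]
gb [ 0.627  -0.3137  0.05  ] [-48.4 -51.2]
gb [ 0.5439 -0.2016  0.05  ] [48.6 49.2]
wheel [ 0.5863 -0.2583  0.071 ] [-0.4 -1.9]
k1 [ 0.569 -0.243  0.112] [11.9 17.7]
k2 [ 0.6032 -0.273   0.112 ] [-12.1 -20.9]
ball [ 0.5035 -0.2831  0.131 ] [-38.4  75.7]
wireend [ 0.5546 -0.2061  0.0955] [45.9 37.9]
[ 0.58504522 -0.25941365  1.42856634] [-3.6  2.3 -5.1 -2.  -2.8 -0.5  1.7 -0.7  1.1  0.7  1.2  0.8 -1.  -1.1
  1.4  0.8]
```

View pics/w3c.png

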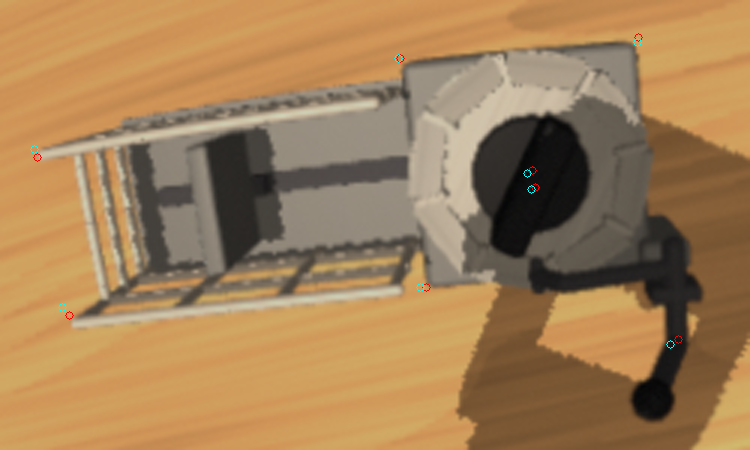

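Run:
```python
from h import *
import pickle;s=pickle.load(open("w3.pkl","rb"));pf=np.load("pf.npy")
def loc(X,pf): 
    d=X-[pf[0],pf[1],0];C,S=np.cos(pf[2]),np.sin(pf[2]);return np.round([1000*(C*d[0]+S*d[1]),1000*(-S*d[0]+C*d[1])],1)
obs=[("endA",(102.7,137.3),(.197,-.036,.094)),("endB",(114,192.7),(.197,.036,.094)),("gb",(225,105.7),(.05,-.05,.05)),("gb",(302.3,99.3),(-.05,-.05,.05)),("gb",(232.3,180.3),(.05,.05,.05)),("ball",(307.3,217.7),(-.055+.06*np.sin(.45),.075,.077+.06*np.cos(.45))),("k",(266.7,147.3),(0,0,.09))]
f=lambda p:np.concatenate([wpx(s,T(p,X))-px for n,px,X in obs])
r=least_squares(f,pf,loss="soft_l1");p=r.x;print(p,np.round(f(p),1))
np.save("pf.npy",p)
c=lambda x,y:(x/3+90,y/3+85)
for n,px,z in[("k_up",c(556,125),.112),("k_lo",c(506,248),.112),("k_upL",c(543,117),.112),("k_loL",c(492,243),.112),("pushtopL",c(192,147),.072),("pushR",c(213,272),.072)]:print(n,loc(wat(s,px,z),p))
print("old bay",T(pf,(.1345,0,0)),"new",T(p,(.1345,0,0)))
```

```text
[ 0.58327155 -0.25880793  1.4303168 ] [ 1.3 -0.2  1.2 -0.1 -2.   0.3  0.2 -0.6 -0.2  1.8 -6.1  0.4  0.8 -1.5]
k_up [ -9.6 -23.2]
k_lo [12.1 19.5]
k_upL [ -5.3 -26.5]
k_loL [17.  17.2]
pushtopL [137.7 -27.9]
pushR [137.7  26.1]
old bay [ 0.60648982 -0.1249062   0.        ] new [ 0.60210396 -0.1256329   0.        ]
```

Run:
```python
from h import *
H=FH()-180
c=go(fp(14,75,180),H,0);c=go(fp(14,75,119),H,0,cur=c)
print(c)
```

```text
3 [[0,2.4,16.1,40.5,-0.9,0.1,-1.8],[0,1.9,15.5,40.8,0,0,-1.8],[0,1.4,15.5,40.8,0,0,-1.7]]
2 [[0,0,0,30.5,0,0,0],[0,-0.1,0,30.5,0,0,0]]
(array([ 0.51101102, -0.23441148,  0.11896713]), array([[-1.40600843e-01, -9.90066305e-01,  3.40147194e-04],
       [-9.90066317e-01,  1.40600723e-01, -3.52271645e-04],
       [ 3.00947344e-04, -3.86297970e-04, -9.99999880e-01]]), -98.04888386702076)
```

Call:
{"name": "step_arm", "arguments": {
  "plan": [
    [[0, 2.4, 16, 40, -0.9, 0, -1.8], [0, 2, 15.5, 40, 0, 0, -1.8], [0, 1.4, 15.5, 40, 0, 0, -1.7], [0, 0, 0, 30, 0, 0, 0], [0, 0, 0, 30, 0, 0, 0], [0, 0, 0, 0, 0, 0, 0]]
  ]
}}

```text
time: 12.02
position: [0.5102, -0.232, 0.1191]
tcp_rot: [[-0.131, -0.991, 0.004], [-0.991, 0.131, -0.001], [0.0, -0.004, -1.0]]
contact_force: [-0.2, 0.5, 0.5]
width: -0.0001
```

```bash
cat >> h.py <<'E'
def where(pic=None):
    st=telemetry.observe();pf=np.load("pf.npy");X=np.array(st["position"]);R=np.array(st["tcp_rot"]);d=X-[pf[0],pf[1],0];C,S=np.cos(pf[2]),np.sin(pf[2])
    print("t",round(st["time"],2),"feeder xyz",np.round([1000*(C*d[0]+S*d[1]),1000*(-S*d[0]+C*d[1]),1000*X[2]],1),"hd",round(heading(R),1),"want",round(FH()-180,1),"tilt",np.round(R[:,2],3),"q1,q6",np.round(np.degrees([st["q"][0],st["q"][5]])),"F",np.round(st["contact_force"],1),"w",round(st["width"],4))
    if pic:
        s=viewer.snapshot(pic[0]);cv2.imwrite(pic[1],s["pixels"]);return s
E
python3 - <<'E'
from h import *
where();go(fp(14,75,119),FH()-180,0)
E
```

```text
t 12.03 feeder xyz [ 16.3  76.1 119.1] hd -97.6 want -98.0 tilt [ 0.004 -0.001 -1.   ] q1,q6 [-36.  61.] F [-0.2  0.5  0.5] w -0.0001
1 [[0,2.3,-1.1,0.1,-0.2,0,0.5]]
```

Call:
{"name": "step_arm", "arguments": {
  "plan": [
    [[0, 12, -1, 0, 0, 0, 0.5], [0, 12, 0, 0, 0, 0, 0], [0, 10, 0, 0, 0, 0, 0], [0, 10, 0, 0, 0, 0, 0], [0, 10, 0, 0, 0, 0, 0], [0, 10, 0, 0, 0, 0, 0], [0, 8, 0, 0, 0, 0, 0], [0, 6, 0, 0, 0, 0, 0], [0, 0, 0, 0, 0, 0, 0]]
  ]
}}

```text
time: 13.15
position: [0.501, -0.3162, 0.1236]
tcp_rot: [[-0.141, -0.99, 0.009], [-0.99, 0.141, -0.005], [0.003, -0.01, -1.0]]
contact_force: [1.4, 1.2, 1.6]
width: -0.0001
```

Run:
```python
from h import *
S={"side":where(("side","pics/s1.png"))}
S["scene"]=viewer.snapshot("scene");cv2.imwrite("pics/sc1.png",S["scene"]["pixels"])
rs=[]
for c in S:
    for l in viewer.landmark_of(c,"stem_tip")[:1]: print(c,l["confidence"],l["position"]); rs.append(ray(S[c],l["position"]))
if len(rs)==2:
    x,e=tri(rs);pf=np.load("pf.npy");d=x-T(pf,(0,0,0));C,Sn=np.cos(pf[2]),np.sin(pf[2]);print(C*d[0]+Sn*d[1],-Sn*d[0]+C*d[1],x[2],e)
```

```text
t 13.15 feeder xyz [-68.4  73.4 123.6] hd -98.1 want -98.0 tilt [ 0.009 -0.005 -1.   ] q1,q6 [-44.  54.] F [1.4 1.2 1.6] w -0.0001
side 0.47 [327.7, 323.0]
scene 0.56 [188.7, 124.7]
-0.0948963947494942 0.07095172796408927 0.11698727341183292 [np.float64(0.0008659787680378523), np.float64(0.0008659787680377577)]
```

Run:
```python
from h import *
H=FH()-180
c=go(fp(-50,73,130),H,.5,n=1);c=go(fp(-40,60,180),H,.5,cur=c,n=1);c=go(fp(0,0,180),FH()-115-90,.5,cur=c,n=3);c=go(fp(0,0,125),FH()-115-90,.5,cur=c,n=2)
```

```text
1 [[0.5,-18.1,-0.4,-6.3,-0.6,-0.2,0]]
1 [[0.5,-10,-13,-50,0,0,0]]
3 [[0.5,-13.3,-20,0,0,0,8.3],[0.5,-16.1,-17.9,0,0,0,8.4],[0.5,-18.5,-15.3,-0.1,0,0,8.3]]
2 [[0.5,0,0,27.5,0,0,0],[0.5,0,0,27.5,0,0,0]]
```

Call:
{"name": "step_arm", "arguments": {
  "plan": [
    [[0, -18, 0, -6, -0.6, 0, 0], [0, -10, -13, -50, 0, 0, 0], [0.5, -13, -20, 0, 0, 0, 8.3], [0.5, -16, -18, 0, 0, 0, 8.3], [0.5, -18, -15, 0, 0, 0, 8.3], [0.5, 0, 0, 22, 0, 0, 0], [0.5, 0, 0, 22, 0, 0, 0], [0.5, 0, 0, 0, 0, 0, 0]]
  ]
}}

```text
time: 14.35
position: [0.5868, -0.2483, 0.14]
tcp_rot: [[-0.552, -0.834, -0.002], [-0.834, 0.552, -0.005], [0.005, -0.001, -1.0]]
contact_force: [0.9, -0.2, 0.7]
width: 0.0427
```

Run:
```python
from h import *
s=where(("wrist","pics/w4.png"))
cv2.imwrite("pics/w4c.png",cv2.resize(s["pixels"][100:340,100:420],None,fx=2,fy=2))
l=viewer.landmark_of("wrist","knob_grip")[:1]
if l: print(l[0]["confidence"],l[0]["position"],wat(s,l[0]["position"],.098))
go(fp(0,0,100),FH()-115-90,.5)
```

```text
t 14.35 feeder xyz [ 10.9  -2.  140. ] hd -123.5 want -98.0 tilt [-0.002 -0.005 -1.   ] q1,q6 [-33.  90.] F [ 0.9 -0.2  0.7] w 0.0427
0.66 [272.0, 227.9] [ 0.58522671 -0.25860901  0.098     ]
1 [[0.5,10.1,-1.6,42.1,-0.3,-0.3,-0.5]]
```

View pics/w4c.png

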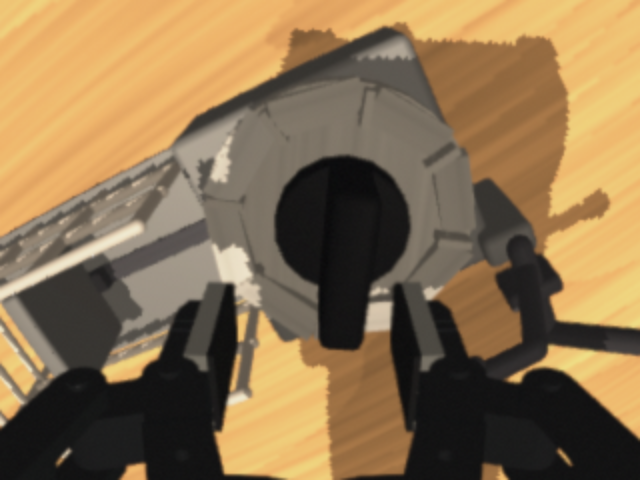

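Run:
```python
from h import *
s=viewer.snapshot("wrist")
a=wat(s,(277,186),.112);b=wat(s,(271,268),.112)
h=np.degrees(np.arctan2(*(a-b)[1::-1]));print(a,b,np.linalg.norm(a-b),h,(a+b)/2,"q",FH()-h)
cand=h+90 if h<0 else h-270
for hd in(h-90,h+90): print(hd)
```

```text
[ 0.61087796 -0.27783491  0.112     ] [ 0.56841619 -0.2470318   0.112     ] 0.052457921278385625 -35.958311003799835 [ 0.58964708 -0.26243336  0.112     ] q 117.90942713677907
-125.95831100379984
54.041688996200165
```

Run:
```python
from h import *
go([.5845,-.259,.1],-126,.5,n=2)
```

```text
2 [[0.5,4.6,-1.2,21.2,-0.3,-0.3,1.2],[0.5,4.8,-1.4,21.1,0,0,1.3]]
```

Call:
{"name": "step_arm", "arguments": {
  "plan": [
    [[0.5, 9.2, -2.5, 0, 0, 0, 2.4], [0.5, 0, 0, 19, 0, 0, 0], [0.5, 0, 0, 18, 0, 0, 0], [0.5, 0, 0, 0, 0, 0, 0]]
  ]
}}

```text
time: 15.0
position: [0.5843, -0.26, 0.1037]
tcp_rot: [[-0.59, -0.807, 0.003], [-0.807, 0.59, -0.008], [0.005, -0.007, -1.0]]
contact_force: [0.4, -0.9, -0.7]
width: 0.0425
```

Run:
```python
from h import *
where();go([.5845,-.259,.1],-126,.5,n=1)
```

```text
t 15.0 feeder xyz [ -1.   -1.2 103.7] hd -126.1 want -98.0 tilt [ 0.003 -0.008 -1.   ] q1,q6 [-34.  92.] F [ 0.4 -0.9 -0.7] w 0.0425
1 [[0.5,-1,0.4,3.7,-0.4,-0.3,-0.1]]
```

Close on the bar and wind counterclockwise (headings rise, so tool z is negative).

Call:
{"name": "step_arm", "arguments": {
  "plan": [
    [[0.5, 0, 0, 3, -0.4, -0.3, 0], [0, 0, 0, 0, 0, 0, 0], [0, 0, 0, 0, 0, 0, 0], [0, 0, 0, 0, 0, 0, 0], [0, 0, 0, 0, 0, 0, -8], [0, 0, 0, 0, 0, 0, -8], [0, 0, 0, 0, 0, 0, -8]]
  ],
  "squeeze": 40
}}

```text
time: 15.88
position: [0.585, -0.2594, 0.1011]
tcp_rot: [[-0.2, -0.98, 0.002], [-0.98, 0.2, 0.001], [-0.002, -0.002, -1.0]]
contact_force: [0.9, 0.7, -1.5]
width: 0.0136
```

Run:
```python
from h import *
where();print(telemetry.observe()["wrist_torque"])
```

```text
t 15.88 feeder xyz [ -0.3  -1.8 101.1] hd -101.5 want -98.0 tilt [ 0.002  0.001 -1.   ] q1,q6 [-34.  67.] F [ 0.9  0.7 -1.5] w 0.0136
[ 0.05359248 -0.08717123 -0.36310643]
```

Call:
{"name": "step_arm", "arguments": {
  "plan": [
    [[0, 0, 0, 0, 0, 0, -9.5], [0, 0, 0, 0, 0, 0, -9.5], [0, 0, 0, 0, 0, 0, -9.5], [0, 0, 0, 0, 0, 0, -9.5], [0, 0, 0, 0, 0, 0, -9.5], [0, 0, 0, 0, 0, 0, -9.5], [0, 0, 0, 0, 0, 0, -9.5], [0, 0, 0, 0, 0, 0, -9.5], [0, 0, 0, 0, 0, 0, -4], [0, 0, 0, 0, 0, 0, 0]]
  ]
}}

```text
time: 17.12
position: [0.5846, -0.2584, 0.101]
tcp_rot: [[0.945, -0.327, 0.001], [-0.327, -0.945, 0.004], [0.0, -0.004, -1.0]]
contact_force: [0.8, 1.3, -1.0]
width: 0.0136
```

Run:
```python
from h import *
where();print(telemetry.observe()["wrist_torque"])
```

```text
t 17.12 feeder xyz [  0.5  -1.2 101. ] hd -19.1 want -98.0 tilt [ 0.001  0.004 -1.   ] q1,q6 [-34. -15.] F [ 0.8  1.3 -1. ] w 0.0136
[ 0.09706911 -0.16589194 -0.14862682]
```

Now on to the hard stop in small steps.

Call:
{"name": "step_arm", "arguments": {
  "plan": [
    [[0, 0, 0, 0, 0, 0, -5], [0, 0, 0, 0, 0, 0, -4], [0, 0, 0, 0, 0, 0, -3], [0, 0, 0, 0, 0, 0, -3]]
  ]
}}

```text
time: 17.62
position: [0.5844, -0.2584, 0.1011]
tcp_rot: [[0.997, -0.074, 0.001], [-0.074, -0.997, 0.004], [0.001, -0.004, -1.0]]
contact_force: [-0.3, 1.3, -1.5]
width: 0.0134
```

Run:
```python
from h import *
where();print(telemetry.observe()["wrist_torque"])
```

```text
t 17.62 feeder xyz [  0.6  -1.1 101.1] hd -4.3 want -98.0 tilt [ 0.001  0.004 -1.   ] q1,q6 [-34. -30.] F [-0.3  1.3 -1.5] w 0.0134
[ 0.03611992  0.01050256 -1.71743719]
```

Run:
```python
from h import *
st=telemetry.observe();p=st["position"]
c=go([p[0],p[1],.22],-4.3,.5,n=2);c=go([.45,.28,.22],-88.7,1,n=11,cur=c)
```

```text
2 [[0.5,0.1,-0.3,-59.4,-0.3,-0.1,0],[0.5,-0.1,0.1,-59.4,0,0,0]]
11 [[1,-15.8,-47.9,0,0.1,0,7.7],[1,-22.1,-45.4,0,0,0,7.7],[1,-28,-41.9,0.1,0,0,7.7],[1,-33.3,-37.9,0,0,0.1,7.6],[1,-38.1,-33.1,0,0,0,7.7],[1,-42.1,-27.7,0,0,0,7.7],[1,-45.5,-21.8,0,0,0,7.7],[1,-48,-15.6,-0.1,-0.1,0,7.6],[1,-49.7,-9,0,0,0,7.7],[1,-50.4,-2.3,0,0,0,7.7],[1,-50.2,4.5,-0.1,0,0,7.6]]
```

Call:
{"name": "step_arm", "arguments": {
  "plan": [
    [[0.5, 0, 0, 0, 0, 0, 0], [0.5, 0, 0, 0, 0, 0, 0], [0.5, 0, 0, -15, 0, 0, 0], [0.5, 0, 0, -50, 0, 0, 0], [0.5, 0, 0, -50, 0, 0, 0], [1, -15.8, -48, 0, 0, 0, 7.7], [1, -22, -45.4, 0, 0, 0, 7.7], [1, -28, -42, 0, 0, 0, 7.7], [1, -33.3, -38, 0, 0, 0, 7.7], [1, -38, -33, 0, 0, 0, 7.7], [1, -42, -27.7, 0, 0, 0, 7.7], [1, -45.5, -21.8, 0, 0, 0, 7.7], [1, -48, -15.6, 0, 0, 0, 7.7], [1, -49.7, -9, 0, 0, 0, 7.7], [1, -50.4, -2.3, 0, 0, 0, 7.7], [1, 0, 0, 0, 0, 0, 0]]
  ]
}}

```text
time: 19.62
position: [0.4735, 0.2483, 0.2366]
tcp_rot: [[0.096, -0.995, 0.024], [-0.995, -0.096, -0.001], [0.003, -0.024, -1.0]]
contact_force: [1.5, -0.6, 0.4]
width: 0.0852
```

Run:
```python
from h import *
where();s=telemetry.observe();print(s["position"])
s=viewer.snapshot("side");cv2.imwrite("pics/s2.png",s["pixels"])
for l in viewer.landmark_of("side","pusher_face")[:1]:
    X=atz(s,l["position"],.042);print("pusher",l["confidence"],np.linalg.norm(X-fp(0,0,42)))
c=go([.45,.307,.19],-88.7,1)
```

```text
t 19.62 feeder xyz [486.7 179.7 236.6] hd -84.5 want -98.0 tilt [ 0.024 -0.001 -1.   ] q1,q6 [ 15. 100.] F [ 1.5 -0.6  0.4] w 0.0852
[0.47351933 0.24826193 0.23663417]
pusher 0.91 0.06902378657205774
2 [[1,-31.7,9.8,22.9,-1.4,-0.2,2.1],[1,-31.3,10.4,23.2,0,0,2.1]]
```

Call:
{"name": "step_arm", "arguments": {
  "plan": [
    [[1, -30.5, 9.5, 20, -1.4, 0, 2.1], [1, -30.5, 10, 20, 0, 0, 2.1], [1, 0, 0, 0, 0, 0, 0]]
  ]
}}

```text
time: 20.1
position: [0.4526, 0.3025, 0.1967]
tcp_rot: [[0.016, -1.0, 0.002], [-1.0, -0.016, -0.004], [0.004, -0.001, -1.0]]
contact_force: [1.4, -0.8, 0.5]
width: 0.0853
```

Run:
```python
from h import *
where();s=viewer.snapshot("wrist");cv2.imwrite("pics/w5.png",s["pixels"])
cv2.imwrite("pics/w5c.png",cv2.resize(s["pixels"][130:330,120:400],None,fx=2.5,fy=2.5))
print(s["pose"][:3,3],telemetry.observe()["position"])
for z in(.105,): print([np.round(wpx(s,(.45+a,.307+b,z)),1) for a,b in((-.02,-.03),(.02,-.03),(.02,.03),(-.02,.03))])
go([.45,.307,.085],-88.7,1)
```

```text
t 20.1 feeder xyz [537.5 207.9 196.7] hd -89.1 want -98.0 tilt [ 0.002 -0.004 -1.   ] q1,q6 [ 22. 111.] F [ 1.4 -0.8  0.5] w 0.0853
[0.53667293 0.30486122 0.31991942] [0.45347483 0.30183318 0.19766591]
[array([288.1, 232.1]), array([290.9, 184.8]), array([212.1, 183.7]), array([213.9, 231. ])]
2 [[1,-2.8,1.9,56.3,-0.2,-0.2,-0.2],[1,-2.6,1.7,56.4,0,0,-0.2]]
```

View pics/w5c.png

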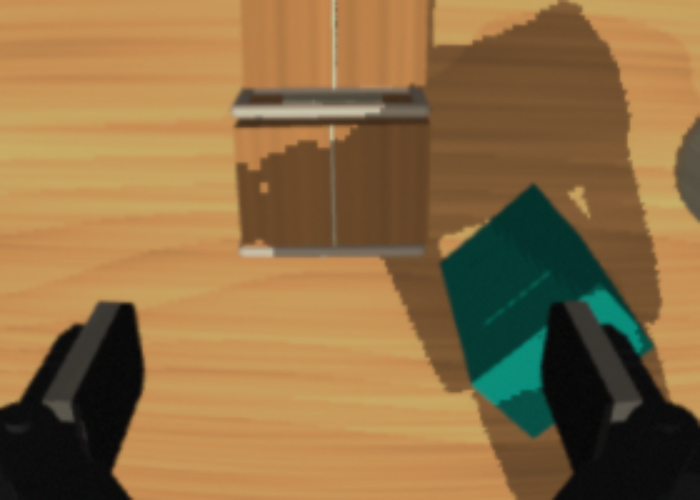

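Run:
```python
from h import *
import pickle;s1=pickle.load(open("w1.pkl","rb"))
for p in[(183,57),(210,92),(171,128),(142,100)]: print(p,[np.round(wat(s1,p,z)[:2],3) for z in(.08,.1)])
print([np.round(wat(s1,(222,85),0)[:2],3)])
s=viewer.snapshot("wrist")
for p in[(532,183),(440,262),(475,385),(535,437),(650,345)]:
    q=(p[0]/2.5+120,p[1]/2.5+130);print(p,[np.round(wat(s,q,z)[:2],3) for z in(0,.08,.1)])
```

```text
(183, 57) [array([0.345, 0.223]), array([0.348, 0.228])]
(210, 92) [array([0.381, 0.25 ]), array([0.382, 0.253])]
(171, 128) [array([0.417, 0.21 ]), array([0.414, 0.215])]
(142, 100) [array([0.387, 0.179]), array([0.386, 0.187])]
[array([0.372, 0.253])]
(532, 183) [array([0.417, 0.211]), array([0.447, 0.234]), array([0.454, 0.24 ])]
(440, 262) [array([0.375, 0.253]), array([0.415, 0.266]), array([0.426, 0.269])]
(475, 385) [array([0.3  , 0.228]), array([0.36 , 0.247]), array([0.374, 0.252])]
(535, 437) [array([0.261, 0.188]), array([0.33 , 0.217]), array([0.347, 0.224])]
(650, 345) [array([0.322, 0.131]), array([0.376, 0.174]), array([0.389, 0.185])]
```

Call:
{"name": "step_arm", "arguments": {
  "plan": [
    [[1, -3.8, 3.4, 0, 0, 0, 0], [1, 0, 0, 50, 0, 0, 0], [1, 0, 0, 50, 0, 0, 0], [1, 0, 0, 0, 0, 0, 0]]
  ]
}}

```text
time: 20.7
position: [0.4542, 0.3028, 0.0999]
tcp_rot: [[0.012, -1.0, 0.011], [-1.0, -0.012, -0.0], [0.001, -0.011, -1.0]]
contact_force: [0.5, -0.0, -0.1]
width: 0.0856
```

Run:
```python
from h import *
where();go([.45,.3058,.085],-88.7,1)
```

```text
t 20.7 feeder xyz [538.  206.4  99.9] hd -89.3 want -98.0 tilt [ 0.011 -0.    -1.   ] q1,q6 [ 22. 111.] F [ 0.5 -0.  -0.1] w 0.0856
1 [[1,-3,4.4,14.9,-0.7,0,-0.6]]
```

Call:
{"name": "step_arm", "arguments": {
  "plan": [
    [[1, -3, 4.4, 0, -0.7, 0, -0.6], [1, 0, 0, 15, 0, 0, 0], [1, 0, 0, 0, 0, 0, 0], [0, 0, 0, 0, 0, 0, 0], [0, 0, 0, 0, 0, 0, 0], [0, 0, 0, 0, 0, 0, 0], [0, 0, 0, 0, 0, 0, 0]]
  ],
  "squeeze": 30
}}

```text
time: 21.58
position: [0.4522, 0.3066, 0.09]
tcp_rot: [[0.023, -1.0, 0.007], [-1.0, -0.023, 0.003], [-0.002, -0.007, -1.0]]
contact_force: [-1.3, -1.2, -1.8]
width: 0.0599
```

Run:
```python
from h import *
where();st=telemetry.observe();p=st["position"];print(p)
```

```text
t 21.57 feeder xyz [541.5 208.9  90. ] hd -88.7 want -98.0 tilt [ 0.007  0.003 -1.   ] q1,q6 [ 22. 111.] F [-1.3 -1.2 -1.8] w 0.0599
[0.4522274  0.30662459 0.09004691]
```

Call:
{"name": "step_arm", "arguments": {
  "plan": [
    [[0, 0, 0, -15, 0, 0, 0], [0, 0, 0, -25, 0, 0, 0], [0, 0, 0, -40, 0, 0, 0], [0, 0, 0, -40, 0, 0, 0], [0, 0, 0, 0, 0, 0, 0]]
  ]
}}

```text
time: 22.2
position: [0.4513, 0.3064, 0.2175]
tcp_rot: [[0.023, -1.0, 0.009], [-1.0, -0.023, 0.003], [-0.003, -0.009, -1.0]]
contact_force: [0.2, 0.4, -1.3]
width: 0.0596
```

Run:
```python
from h import *
where();c=go([.49,.01,.205],FH()-90,0,n=9)
```

```text
t 22.2 feeder xyz [541.1 209.8 217.5] hd -88.7 want -98.0 tilt [ 0.009  0.003 -1.   ] q1,q6 [ 22. 111.] F [ 0.2  0.4 -1.3] w 0.0596
9 [[0,33,-3.5,1.3,-0.5,0.1,-9],[0,33.2,1.6,1.4,0,0,-8.9],[0,32.5,6.8,1.3,0,0,-9],[0,31,11.8,1.4,0,0,-8.9],[0,28.9,16.5,1.4,0,0,-9],[0,25.9,20.7,1.3,0,0,-9],[0,22.4,24.6,1.4,0,0,-8.9],[0,18.3,27.7,1.4,0,0,-9],[0,13.7,30.2,1.3,0,0,-8.9]]
```

Call:
{"name": "step_arm", "arguments": {
  "plan": [
    [[0, 33, -3.5, 1, -0.5, 0, -9], [0, 33, 1.6, 1, 0, 0, -9], [0, 32.5, 7, 1, 0, 0, -9], [0, 31, 12, 1, 0, 0, -9], [0, 29, 16.5, 1, 0, 0, -9], [0, 26, 20.7, 1, 0, 0, -9], [0, 22.4, 24.6, 1, 0, 0, -9], [0, 18, 27.7, 1, 0, 0, -9], [0, 0, 0, 0, 0, 0, 0]]
  ]
}}

```text
time: 23.32
position: [0.4875, 0.0356, 0.204]
tcp_rot: [[0.969, -0.246, -0.01], [-0.246, -0.969, 0.003], [-0.01, -0.0, -1.0]]
contact_force: [-0.1, 0.9, -1.0]
width: 0.0598
```

Run:
```python
from h import *
where();print(telemetry.observe()["position"]);go([.49,.01,.1],FH()-90,0,n=4)
```

```text
t 23.32 feeder xyz [278.1 136.  204. ] hd -14.2 want -98.0 tilt [-0.01   0.003 -1.   ] q1,q6 [-10.   5.] F [-0.1  0.9 -1. ] w 0.0598
[0.48752723 0.03564805 0.20401791]
4 [[0,2.4,6.1,26,0,0.6,-1.5],[0,2.1,6.1,26,0,0,-1.6],[0,1.8,6.2,26,0,0,-1.5],[0,1.7,6.2,26,0,0,-1.6]]
```

Call:
{"name": "step_arm", "arguments": {
  "plan": [
    [[0, 2, 16, 0, 0, 0.6, -3], [0, 2, 0, 0, 0, 0, -3], [0, 0, 0, 35, 0, 0, 0], [0, 0, 0, 35, 0, 0, 0], [0, 0, 0, 28, 0, 0, 0], [0, 0, 0, 0, 0, 0, 0]]
  ]
}}

```text
time: 24.08
position: [0.4851, 0.0233, 0.102]
tcp_rot: [[0.989, -0.149, -0.003], [-0.149, -0.989, 0.003], [-0.004, -0.002, -1.0]]
contact_force: [0.3, -0.0, -0.7]
width: 0.06
```

Run:
```python
from h import *
where();print(telemetry.observe()["position"])
st=telemetry.observe();p=st["position"];go([p[0],p[1],p[2]],FH()-90,0,n=1)
```

```text
t 24.07 feeder xyz [265.6 136.7 102. ] hd -8.6 want -98.0 tilt [-0.003  0.003 -1.   ] q1,q6 [-11.  -3.] F [ 0.3 -0.  -0.7] w 0.06
[0.48510027 0.02334774 0.10200841]
1 [[0,0,0,0,-0.1,0.2,-0.5]]
```

Lower the last 17 mm to the counter gently.

Call:
{"name": "step_arm", "arguments": {
  "plan": [
    [[0, 0, 0, 8, 0, 0, -0.5], [0, 0, 0, 4, 0, 0, 0], [0, 0, 0, 3, 0, 0, 0], [0, 0, 0, 2, 0, 0, 0], [0, 0, 0, 0, 0, 0, 0]]
  ]
}}

```text
time: 24.7
position: [0.4864, 0.0239, 0.0868]
tcp_rot: [[0.99, -0.141, 0.001], [-0.141, -0.99, 0.002], [0.001, -0.002, -1.0]]
contact_force: [0.5, -0.1, -2.0]
width: 0.0598
```

Run:
```python
from h import *
where();print(telemetry.observe()["position"])
```

```text
t 24.7 feeder xyz [266.3 135.5  86.8] hd -8.1 want -98.0 tilt [ 0.001  0.002 -1.   ] q1,q6 [-11.  -3.] F [ 0.5 -0.1 -2. ] w 0.0598
[0.48639396 0.02386738 0.08681001]
```

Call:
{"name": "step_arm", "arguments": {
  "plan": [
    [[0, 0, 0, 1.5, 0, 0, 0], [0, 0, 0, 1.5, 0, 0, 0], [0, 0, 0, 0.5, 0, 0, 0], [0, 0, 0, 0, 0, 0, 0]]
  ]
}}

```text
time: 25.2
position: [0.4867, 0.0237, 0.085]
tcp_rot: [[0.99, -0.141, 0.002], [-0.141, -0.99, 0.001], [0.002, -0.002, -1.0]]
contact_force: [-0.0, 0.9, -0.7]
width: 0.0599
```

Run:
```python
from h import *
where();print(telemetry.observe()["position"])
```

```text
t 25.2 feeder xyz [266.2 135.2  85. ] hd -8.1 want -98.0 tilt [ 0.002  0.001 -1.   ] q1,q6 [-11.  -3.] F [-0.   0.9 -0.7] w 0.0599
[0.48672473 0.0237227  0.08501043]
```

Call:
{"name": "step_arm", "arguments": {
  "plan": [
    [[1, 0, 0, 0, 0, 0, 0], [1, 0, 0, 0, 0, 0, 0], [1, 0, 0, 0, 0, 0, 0], [1, 0, 0, -20, 0, 0, 0], [1, 0, 0, -40, 0, 0, 0], [1, 0, 0, -5, 0, 0, 9.5], [1, 0, 0, 0, 0, 0, 9.5], [1, 0, 0, 0, 0, 0, 9.5], [1, 0, 0, 0, 0, 0, 9.5], [1, 0, 0, 0, 0, 0, 9.5], [1, 0, 0, 0, 0, 0, 9.5], [1, 0, 0, 0, 0, 0, 9.5], [1, 0, 0, 0, 0, 0, 9.5], [1, 0, 0, 0, 0, 0, 8], [1, 0, 0, 0, 0, 0, 0]]
  ]
}}

```text
time: 27.08
position: [0.4871, 0.0234, 0.152]
tcp_rot: [[-0.084, -0.996, 0.004], [-0.996, 0.084, 0.001], [-0.001, -0.004, -1.0]]
contact_force: [-0.5, 0.2, 0.3]
width: 0.0853
```

Run:
```python
from h import *
s=where(("wrist","pics/w6.png"))
print(np.round([wpx(s,np.array([.4867,.0237,.1])+T([0,0,np.radians(FH())],(a,b,0))) for a,b in((-.02,-.03),(.02,-.03),(.02,.03),(-.02,.03))],0).tolist())
l=viewer.masks_of("wrist","carton_mid")[:2]
for i in l: print(i["confidence"],i["rect"])
go([.4867,.0237,.089],FH()-180,1,n=2)
```

```text
t 27.07 feeder xyz [266.  134.7 152. ] hd -94.8 want -98.0 tilt [ 0.004  0.001 -1.   ] q1,q6 [-11.  84.] F [-0.5  0.2  0.3] w 0.0853
[[292.0, 186.0], [228.0, 183.0], [226.0, 265.0], [283.0, 268.0]]
0.74 [224.4, 150.3, 289.1, 266.8]
0.61 [53.3, 258.1, 131.1, 333.7]
2 [[1,-0.1,0.3,31.5,-0.2,0.1,1.7],[1,-0.1,0.3,31.5,0,0,1.7]]
```

View pics/w6.png

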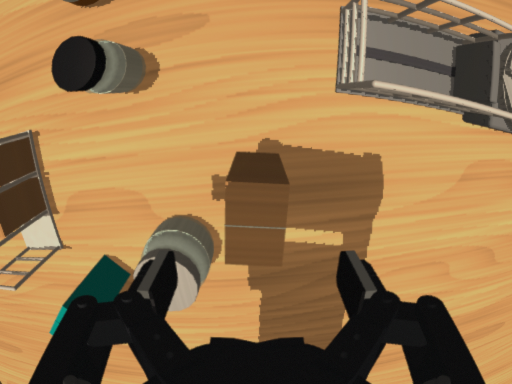

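Call:
{"name": "step_arm", "arguments": {
  "plan": [
    [[0.8, 0, 0, 0, 0, 0, 3.3], [0.8, 0, 0, 30, 0, 0, 0], [0.8, 0, 0, 30, 0, 0, 0], [0.8, 0, 0, 0, 0, 0, 0]]
  ]
}}

```text
time: 27.68
position: [0.4879, 0.0234, 0.0912]
tcp_rot: [[-0.131, -0.991, 0.006], [-0.991, 0.131, 0.001], [-0.001, -0.006, -1.0]]
contact_force: [-0.1, 0.4, 0.9]
width: 0.0681
```

Run:
```python
from h import *
where();print(telemetry.observe()["position"]);go([.4867,.0237,.089],FH()-180,.8,n=1)
```

```text
t 27.68 feeder xyz [266.  134.   91.2] hd -97.5 want -98.0 tilt [ 0.006  0.001 -1.   ] q1,q6 [-11.  86.] F [-0.1  0.4  0.9] w 0.0681
[0.48788275 0.02337084 0.09122628]
1 [[0.8,-0.2,1.2,2.2,-0.3,0.1,0.5]]
```

Call:
{"name": "step_arm", "arguments": {
  "plan": [
    [[0.8, 0, 1.2, 1.5, -0.3, 0, 0.5], [0, 0, 0, 0, 0, 0, 0], [0, 0, 0, 0, 0, 0, 0], [0, 0, 0, 0, 0, 0, 0], [0, 0, 0, 0, 0, 0, 0], [0, 0, 0, -20, 0, 0, 0], [0, 0, 0, -50, 0, 0, 0], [0, 0, 0, -50, 0, 0, 0], [0, 0, 0, 0, 0, 0, 0]]
  ],
  "squeeze": 30
}}

```text
time: 28.8
position: [0.4869, 0.0233, 0.2157]
tcp_rot: [[-0.138, -0.99, 0.003], [-0.99, 0.138, 0.001], [-0.001, -0.002, -1.0]]
contact_force: [-1.1, 0.6, -2.5]
width: 0.0398
```

Run:
```python
from h import *
where();print(telemetry.observe()["position"]);print(fp(136,0,215));go(fp(136,0,215),FH()-180,0,n=5)
```

```text
t 28.8 feeder xyz [265.8 134.9 215.7] hd -97.9 want -98.0 tilt [ 0.003  0.001 -1.   ] q1,q6 [-11.  87.] F [-1.1  0.6 -2.5] w 0.0398
[0.48689479 0.02331077 0.21565268]
[ 0.60231399 -0.12414767  0.215     ]
5 [[0,26,-26.9,0.2,-0.1,0.1,0],[0,26,-27,0.1,0,0,0],[0,26.1,-26.9,0.2,0,0,0.1],[0,25.9,-27,0.1,0,0,0],[0,26,-27,0.2,0,0,0]]
```

Call:
{"name": "step_arm", "arguments": {
  "plan": [
    [[0, 25, -26, 0, 0, 0, 0], [0, 26, -27, 0, 0, 0, 0], [0, 26, -27, 0, 0, 0, 0], [0, 26, -27, 0, 0, 0, 0], [0, 20, -20, 0, 0, 0, 0], [0, 0, 0, 0, 0, 0, 0]]
  ]
}}

```text
time: 29.55
position: [0.5961, -0.1193, 0.2062]
tcp_rot: [[-0.137, -0.99, -0.01], [-0.991, 0.137, 0.006], [-0.004, 0.01, -1.0]]
contact_force: [0.4, 0.2, -2.0]
width: 0.0398
```

Run:
```python
from h import *
where();go(fp(136,0,215),FH()-180,0,n=1)
s=viewer.snapshot("wrist");cv2.imwrite("pics/w7.png",s["pixels"])
S={c:viewer.snapshot(c) for c in("scene","side")}
import pickle;pickle.dump((s,S),open("w7.pkl","wb"))
def crop(im,x,y,w,h,k):return cv2.resize(im[y:y+h,x:x+w],(w*k,h*k),interpolation=cv2.INTER_CUBIC)
a=crop(s["pixels"],130,80,266,200,3);
b=np.hstack([crop(S["scene"]["pixels"],155,90,100,125,4),crop(S["side"]["pixels"],260,150,100,125,4)])
cv2.imwrite("pics/w7a.png",a);cv2.imwrite("pics/w7b.png",b)
```

```text
t 29.55 feeder xyz [139.9   6.9 206.2] hd -97.9 want -98.0 tilt [-0.01   0.006 -1.   ] q1,q6 [-22.  75.] F [ 0.4  0.2 -2. ] w 0.0398
1 [[0,3.9,-6.8,-8.9,0.6,0.2,0.2]]
```

View pics/w7a.png

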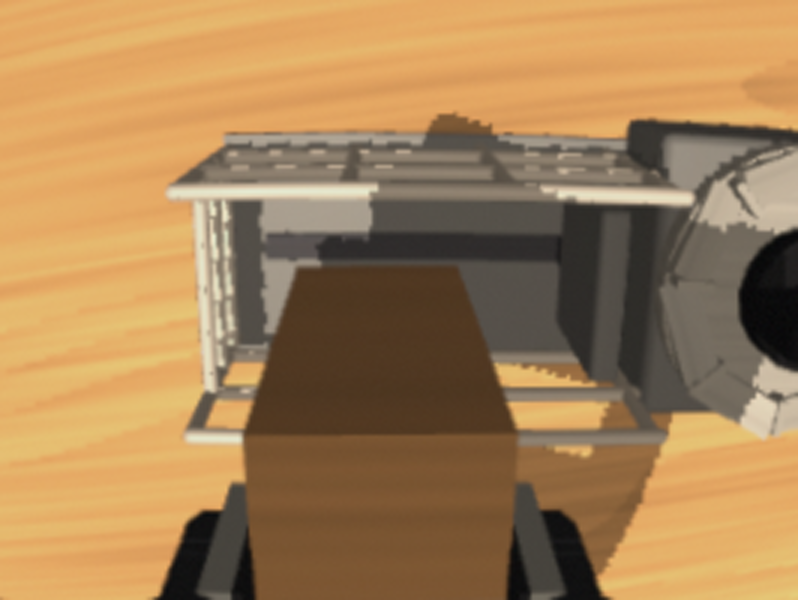

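Run:
```python
from h import *
import pickle;s,S=pickle.load(open("w7.pkl","rb"));pf=np.load("pf.npy")
def loc(X):
    d=X-[pf[0],pf[1],0];C,Q=np.cos(pf[2]),np.sin(pf[2]);return np.round([1000*(C*d[0]+Q*d[1]),1000*(-Q*d[0]+C*d[1]),1000*X[2]],1)
c=lambda x,y:(x/3+130,y/3+80)
for n,p,z in[("-y wire L",(180,191),.0935),("-y wire R",(680,198),.0935),("+y wire L",(200,437),.0935),("+y wire R",(650,437),.0935),("stop wire top-",(200,200),.0655),("carton bot L",(297,267),.1165),("bot R",(460,267),.1165),("top L",(245,433),.2165),("top R",(515,433),.2165),("pusher top front -y",(562,205),.072)]: print(n,loc(wat(s,c(*p),z)))
```

```text
-y wire L [195.3 -37.3  93.5]
-y wire R [ 58.2 -36.7  93.5]
+y wire L [194.3  36.2  93.5]
+y wire R [59.5 36.  93.5]
stop wire top- [195.7 -29.4  65.5]
carton bot L [161.4 -21.9 116.5]
bot R [121.2 -22.  116.5]
top L [159.4 -24.7 216.5]
top R [121.6 -24.9 216.5]
pusher top front -y [ 87.4 -29.6  72. ]
```

Call:
{"name": "step_arm", "arguments": {
  "plan": [
    [[0, 5, -6.5, 0, 0.6, 0.2, 0], [0, 0, 0, 0, 0, 0, 0], [0, 0, 0, 8, 0, 0, 0], [0, 0, 0, 0, 0, 0, 0]]
  ]
}}

```text
time: 30.2
position: [0.601, -0.1218, 0.199]
tcp_rot: [[-0.133, -0.991, 0.002], [-0.991, 0.133, 0.001], [-0.001, -0.002, -1.0]]
contact_force: [-0.5, 0.4, -0.9]
width: 0.0392
```

Run:
```python
from h import *
where();go(fp(134,-.4,198),FH()-180,0,n=1)
```

```text
t 30.2 feeder xyz [138.1   1.7 199. ] hd -97.7 want -98.0 tilt [ 0.002  0.001 -1.   ] q1,q6 [-22.  75.] F [-0.5  0.4 -0.9] w 0.0392
1 [[0,4.1,-2,1,-0.1,0,0.4]]
```

Correct, then lower in stages: bottom enters the wires at TCP z of about 185.

Call:
{"name": "step_arm", "arguments": {
  "plan": [
    [[0, 3.5, -2, 0, 0, 0, 0.3], [0, 0, 0, 0, 0, 0, 0], [0, 0, 0, 8, 0, 0, 0], [0, 0, 0, 12, 0, 0, 0], [0, 0, 0, 0, 0, 0, 0]]
  ]
}}

```text
time: 30.82
position: [0.6024, -0.1257, 0.1772]
tcp_rot: [[-0.139, -0.99, 0.001], [-0.99, 0.139, 0.001], [-0.001, -0.001, -1.0]]
contact_force: [-0.1, -0.1, -1.1]
width: 0.0393
```

Run:
```python
from h import *
where();go(fp(134,-.4,170),FH()-180,0,n=1)
```

```text
t 30.82 feeder xyz [134.5  -0.3 177.2] hd -98.0 want -98.0 tilt [ 0.001  0.001 -1.   ] q1,q6 [-23.  75.] F [-0.1 -0.1 -1.1] w 0.0393
1 [[0,0.5,-0.1,7.2,-0.1,0.1,0.1]]
```

Call:
{"name": "step_arm", "arguments": {
  "plan": [
    [[0, 0, 0, 15, 0, 0, 0], [0, 0, 0, 15, 0, 0, 0], [0, 0, 0, 15, 0, 0, 0], [0, 0, 0, 15, 0, 0, 0], [0, 0, 0, 10, 0, 0, 0], [0, 0, 0, 4, 0, 0, 0], [0, 0, 0, 0, 0, 0, 0]]
  ]
}}

```text
time: 31.7
position: [0.6024, -0.1256, 0.0975]
tcp_rot: [[-0.139, -0.99, 0.001], [-0.99, 0.139, 0.001], [-0.001, -0.0, -1.0]]
contact_force: [-0.7, 0.6, -1.7]
width: 0.0392
```

Run:
```python
from h import *
where()
```

```text
t 31.7 feeder xyz [134.6  -0.3  97.5] hd -98.0 want -98.0 tilt [ 0.001  0.001 -1.   ] q1,q6 [-23.  75.] F [-0.7  0.6 -1.7] w 0.0392
```

Call:
{"name": "step_arm", "arguments": {
  "plan": [
    [[0, 0, 0, 1.5, 0, 0, 0], [0, 0, 0, 1.5, 0, 0, 0], [0, 0, 0, 1, 0, 0, 0], [0, 0, 0, 0, 0, 0, 0]]
  ]
}}

```text
time: 32.2
position: [0.6031, -0.1256, 0.0973]
tcp_rot: [[-0.138, -0.99, 0.004], [-0.99, 0.138, -0.0], [-0.0, -0.004, -1.0]]
contact_force: [0.2, 0.3, -2.1]
width: 0.0396
```

Run:
```python
from h import *
where()
```

```text
t 32.2 feeder xyz [134.7  -1.   97.3] hd -98.0 want -98.0 tilt [ 0.004 -0.    -1.   ] q1,q6 [-23.  75.] F [ 0.2  0.3 -2.1] w 0.0396
```

Call:
{"name": "step_arm", "arguments": {
  "plan": [
    [[0, 0, 0, 2, -0.2, 0, 0], [0, 0, 0, 2, 0, 0, 0], [0, 0, 0, 0, 0, 0, 0]]
  ]
}}

```text
time: 32.58
position: [0.6041, -0.1257, 0.0975]
tcp_rot: [[-0.138, -0.99, 0.003], [-0.99, 0.138, -0.001], [0.001, -0.004, -1.0]]
contact_force: [0.0, -0.4, -2.3]
width: 0.0394
```

Run:
```python
from h import *
where()
```

```text
t 32.58 feeder xyz [134.7  -2.   97.5] hd -97.9 want -98.0 tilt [ 0.003 -0.001 -1.   ] q1,q6 [-23.  75.] F [ 0.  -0.4 -2.3] w 0.0394
```

Run:
```python
from h import *
st=telemetry.observe();print(np.round(st["q"],4),np.round(st["joint_torque"],2),np.round(st["wrist_torque"],2),st["position"])
```

```text
[-3.9480e-01  6.5790e-01  1.3829e+00  1.0000e-04  1.0971e+00  1.3145e+00] [ 9.000e-02 -5.521e+01 -2.408e+01 -1.000e-02  8.000e-02  0.000e+00] [0.02 0.02 0.03] [ 0.60409646 -0.12570382  0.09747733]
```

Call:
{"name": "step_arm", "arguments": {
  "plan": [
    [[0, 0, 1.5, 4, -0.2, 0, 0], [0, 0, 0, 0, 0, 0, 0]]
  ]
}}

```text
time: 32.83
position: [0.6047, -0.1256, 0.0975]
tcp_rot: [[-0.138, -0.99, 0.007], [-0.99, 0.138, -0.003], [0.002, -0.007, -1.0]]
contact_force: [0.3, 0.0, -2.3]
width: 0.0394
```

Run:
```python
from h import *
where();st=telemetry.observe();print(np.round(st["q"],4),np.round(st["joint_torque"],2),np.round(st["wrist_torque"],2))
```

```text
t 32.83 feeder xyz [134.9  -2.5  97.5] hd -97.9 want -98.0 tilt [ 0.007 -0.003 -1.   ] q1,q6 [-23.  75.] F [ 0.3  0.  -2.3] w 0.0394
[-3.9430e-01  6.5740e-01  1.3839e+00  3.0000e-04  1.0931e+00  1.3146e+00] [ 1.600e-01 -5.569e+01 -2.444e+01  2.000e-02  3.000e-02 -0.000e+00] [-0.    0.07  0.05]
```

Call:
{"name": "step_arm", "arguments": {
  "plan": [
    [[0, 0, 2, 2, 0, 0, 0]]
  ]
}}

```text
time: 32.95
position: [0.6043, -0.1256, 0.0971]
tcp_rot: [[-0.138, -0.99, 0.012], [-0.99, 0.138, -0.004], [0.002, -0.012, -1.0]]
contact_force: [3.0, 2.9, 16.9]
width: 0.0396
```

Run:
```python
from h import *
where()
S={c:viewer.snapshot(c) for c in("scene","side")}
rs=[]
for c in S:
    l=[l for l in viewer.landmark_of(c,"carton_mid") if np.linalg.norm((atz(S[c],l["position"],.055)-fp(134,0,55))[:2])<.08][:1]
    for i in l: print(c,i["confidence"],i["position"],"expect",proj(S[c],fp(134.5,0,55)));rs.append(ray(S[c],i["position"]))
if len(rs)==2: print(tri(rs),fp(134.5,0,55))
w=viewer.snapshot("wrist")
def crop(im,x,y,w,h,k):return cv2.resize(im[y:y+h,x:x+w],(w*k,h*k),interpolation=cv2.INTER_CUBIC)
cv2.imwrite("pics/chk.png",np.vstack([np.hstack([crop(S["scene"]["pixels"],155,100,130,100,3),crop(S["side"]["pixels"],250,160,130,100,3)]),crop(w["pixels"],126,120,260,96,3)]))
```

```text
t 32.95 feeder xyz [134.9  -2.1  97.1] hd -97.9 want -98.0 tilt [ 0.012 -0.004 -1.   ] q1,q6 [-23.  75.] F [ 3.   2.9 16.9] w 0.0396
scene 0.78 [207.1, 182.9] expect [207.92827726 183.78083085]
side 0.86 [301.0, 236.1] expect [300.52911317 239.37025385]
(array([ 0.60568116, -0.12291538,  0.06108566]), [np.float64(0.0008016278248019793), np.float64(0.0008016278248019681)]) [ 0.60210396 -0.1256329   0.055     ]
```

View pics/chk.png

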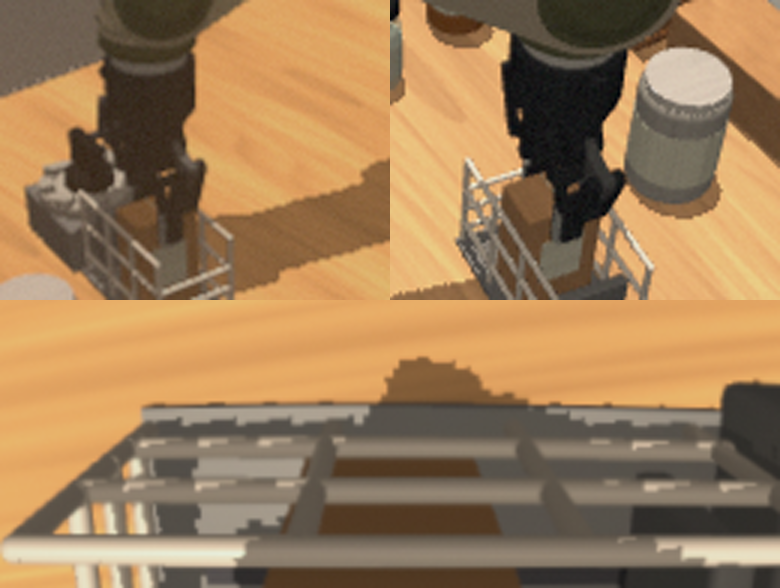

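Call:
{"name": "step_arm", "arguments": {
  "plan": [
    [[0, 0, 1.8, -2, -0.7, 0, 0], [0, 0, 0, 0, 0, 0, 0], [0, 0, 0, 1.5, 0, 0, 0]]
  ]
}}

```text
time: 33.58
position: [0.602, -0.1253, 0.0971]
tcp_rot: [[-0.138, -0.99, -0.002], [-0.99, 0.138, -0.002], [0.002, 0.002, -1.0]]
contact_force: [-4.9, 2.8, 16.1]
width: 0.0394
```

Run:
```python
from h import *
where()
```

```text
t 33.58 feeder xyz [1.348e+02 1.000e-01 9.710e+01] hd -97.9 want -98.0 tilt [-0.002 -0.002 -1.   ] q1,q6 [-23.  75.] F [-4.9  2.8 16.1] w 0.0394
```

Call:
{"name": "step_arm", "arguments": {
  "plan": [
    [[0.7, 0, 0, 0, 0, 0, 0], [0.7, 0, 0, 0, 0, 0, 0], [0.7, 0, 0, 0, 0, 0, 0], [0.7, 0, 0, -10, 0, 0, 0], [0.7, 0, 0, -30, 0, 0, 0], [0.7, 0, 0, -55, 0, 0, 0], [0, 0, 0, 0, 0, 0, 0]]
  ]
}}

```text
time: 34.45
position: [0.6021, -0.1253, 0.1959]
tcp_rot: [[-0.138, -0.99, -0.002], [-0.99, 0.138, -0.002], [0.002, 0.002, -1.0]]
contact_force: [0.1, -0.3, -0.1]
width: 0.0429
```

Run:
```python
from h import *
where();c=go(fp(-128,75,195),FH()-180,0);c=go(fp(-128,75,119),FH()-180,0,cur=c)
```

```text
t 34.45 feeder xyz [134.8  -0.  195.9] hd -97.9 want -98.0 tilt [-0.002 -0.002 -1.   ] q1,q6 [-23.  75.] F [ 0.1 -0.3 -0.1] w 0.0429
5 [[0,52.5,15.1,0.3,0.1,-0.1,0],[0,52.6,15.1,0.2,0,0,0],[0,52.5,15.1,0.2,0,0,0.1],[0,52.6,15,0.2,0,0,0],[0,52.5,15,0.2,0,0,0]]
2 [[0,0,0,38,0,0,0],[0,0,0,38,0,0,0]]
```

Call:
{"name": "step_arm", "arguments": {
  "plan": [
    [[0, 52, 15, 0, 0, 0, 0], [0, 52, 15, 0, 0, 0, 0], [0, 52, 15, 0, 0, 0, 0], [0, 52, 15, 0, 0, 0, 0], [0, 45, 14, 0, 0, 0, 0], [0, 0, 0, 0, 0, 0, 0]]
  ]
}}

```text
time: 35.2
position: [0.4902, -0.372, 0.1961]
tcp_rot: [[-0.136, -0.991, -0.002], [-0.991, 0.136, -0.001], [0.001, 0.002, -1.0]]
contact_force: [1.7, 0.1, -0.2]
width: -0.0002
```

Run:
```python
from h import *
where();c=go(fp(-128,75,119),FH()-180,0)
S={c:viewer.snapshot(c) for c in("scene","side")}
for c in S:
    for n,z in(("carton_mid",55),):
        for l in viewer.masks_of(c,n)[:3]:
            if l["confidence"]>.5: print(c,n,np.round(l["rect"]))
    print("expect",np.round([proj(S[c],fp(134.5+a,b,z)) for a in(-20,20) for b in(-30,30) for z in(5,105)]).reshape(-1,2).min(0),np.round([proj(S[c],fp(134.5+a,b,z)) for a in(-20,20) for b in(-30,30) for z in(5,105)]).max(0))
```

```text
t 35.2 feeder xyz [-125.1   76.3  196.1] hd -97.8 want -98.0 tilt [-0.002 -0.001 -1.   ] q1,q6 [-48.  50.] F [ 1.7  0.1 -0.2] w -0.0002
2 [[0,1.4,-0.7,38.6,0.1,-0.1,0.1],[0,1.4,-0.7,38.5,0,0,0.1]]
scene carton_mid [348. 187. 379. 233.]
scene carton_mid [195. 162. 222. 206.]
scene carton_mid [151. 196. 185. 242.]
expect [193. 162.] [222. 206.]
side carton_mid [131. 165. 166. 207.]
side carton_mid [284. 233. 317. 260.]
expect [283. 214.] [319. 264.]
```

Call:
{"name": "step_arm", "arguments": {
  "plan": [
    [[0, 3, -1, 0, 0, 0, 0], [0, 0, 0, 38, 0, 0, 0], [0, 0, 0, 36, 0, 0, 0], [0, 0, 0, 0, 0, 0, 0]]
  ]
}}

```text
time: 35.9
position: [0.4953, -0.3692, 0.1219]
tcp_rot: [[-0.126, -0.992, -0.0], [-0.992, 0.126, -0.002], [0.002, -0.0, -1.0]]
contact_force: [-0.2, -0.5, 1.2]
width: -0.0001
```

Run:
```python
from h import *
where()
```

```text
t 35.9 feeder xyz [-121.6   71.6  121.9] hd -97.2 want -98.0 tilt [-0.    -0.002 -1.   ] q1,q6 [-48.  50.] F [-0.2 -0.5  1.2] w -0.0001
```

Call:
{"name": "step_arm", "arguments": {
  "plan": [
    [[0, -4, 3, 0, 0, 0, 0.7], [0, -8, 0, 0, 0, 0, 0], [0, -9, 0, 0, 0, 0, 0], [0, -9, 0, 0, 0, 0, 0], [0, -9, 0, 0, 0, 0, 0], [0, -8, 0, 0, 0, 0, 0], [0, -6, 0, 0, 0, 0, 0], [0, 0, 0, 0, 0, 0, 0], [0, 0, 0, 0, 0, 0, 0]]
  ]
}}

```text
time: 37.02
position: [0.5018, -0.3127, 0.1266]
tcp_rot: [[-0.137, -0.991, 0.005], [-0.991, 0.137, -0.007], [0.006, -0.006, -1.0]]
contact_force: [0.7, -0.1, -0.9]
width: 0.0001
```

```bash
cat > stem.py <<'E'
from h import *
where()
S={c:viewer.snapshot(c) for c in("scene","side")};rs=[]
for c in S:
    for l in viewer.landmark_of(c,"stem_tip")[:1]: print(c,round(l["confidence"],2),np.round(l["position"])); rs.append(ray(S[c],l["position"]))
    print(" model on",proj(S[c],fp(-29,75,131)).round(),"back",proj(S[c],fp(-96,75,121)).round())
if len(rs)==2:
    x,e=tri(rs);pf=np.load("pf.npy");d=x-T(pf,(0,0,0));C,Sn=np.cos(pf[2]),np.sin(pf[2]);print("stem",C*d[0]+Sn*d[1],-Sn*d[0]+C*d[1],x[2],e)
E
python3 stem.py
```

```text
t 37.02 feeder xyz [-64.7  73.1 126.6] hd -97.9 want -98.0 tilt [ 0.005 -0.007 -1.   ] q1,q6 [-43.  55.] F [ 0.7 -0.1 -0.9] w 0.0001
scene 0.47 [200. 130.]
 model on [200. 129.] back [190. 123.]
side 0.47 [314. 290.]
 model on [309. 289.] back [327. 323.]
stem -0.030115362322757407 0.06826465109791942 0.12700424845888864 [np.float64(0.0037160212332392048), np.float64(0.003716021233239165)]
```

Run:
```python
from h import *
H=FH()-180
c=go(fp(-80,74,128),H,0,n=1);c=go(fp(-80,74,185),H,0,cur=c,n=1);c=go(fp(0,0,180),FH()-90,.5,cur=c,n=9);c=go(fp(0,0,140),FH()-90,.5,cur=c,n=1)
```

```text
1 [[0,15.2,0.8,-1.3,-0.3,-0.4,0.2]]
1 [[0,-0.1,0,-57,0,0,0]]
9 [[0.5,-8.9,-8.2,0.6,0,0,-10],[0.5,-7.3,-9.6,0.5,0,0,-10],[0.5,-5.6,-10.8,0.6,0,0,-10],[0.5,-3.5,-11.5,0.6,0,0,-10],[0.5,-1.6,-12.1,0.5,0,0,-10],[0.5,0.6,-12,0.6,0,0,-10],[0.5,2.7,-11.8,0.6,0,0,-10],[0.5,4.7,-11.2,0.5,0,0,-10],[0.5,6.5,-10.2,0.6,0,0,-10]]
1 [[0.5,0,0,40,0,0,0]]
```

Call:
{"name": "step_arm", "arguments": {
  "plan": [
    [[0, 15, 0.8, -1, -0.3, -0.4, 0.2], [0, 0, 0, -55, 0, 0, 0], [0.5, -9, -8, 0, 0, 0, -9.5], [0.5, -7.3, -9.6, 0, 0, 0, -9.5], [0.5, -5.6, -10.8, 0, 0, 0, -9.5], [0.5, -3.5, -11.5, 0, 0, 0, -9.5], [0.5, -1.6, -12, 0, 0, 0, -9.5], [0.5, 0.6, -12, 0, 0, 0, -9.5], [0.5, 2.7, -11.8, 0, 0, 0, -9.5], [0.5, 4.7, -11, 0, 0, 0, -9.5], [0.5, 6.5, -10, 0, 0, 0, -9.5], [0.5, 0, 0, 0, 0, 0, 0]]
  ]
}}

```text
time: 38.72
position: [0.5842, -0.2726, 0.1853]
tcp_rot: [[0.983, -0.181, -0.0], [-0.181, -0.983, 0.001], [-0.0, -0.001, -1.0]]
contact_force: [-1.1, 0.1, -0.2]
width: 0.043
```

Run:
```python
from h import *
where();go([.5845,-.2590,.145],FH()-90,.5,n=2)
s=viewer.snapshot("wrist");cv2.imwrite("pics/w8.png",s["pixels"])
# dark bar: model of bar outline at top z=.112 for q=0: mean brightness inside
g=cv2.cvtColor(s["pixels"],cv2.COLOR_BGR2GRAY).astype(float)
for q in np.radians(range(-14,15,2)):
    ins=[];out=[]
    h=np.radians(FH())-q;u=np.array([np.cos(h),np.sin(h)]);v=np.array([-u[1],u[0]])
    for a in np.linspace(-.024,.024,15):
        for b,L in((-.005,ins),(0,ins),(.005,ins),(-.009,out),(.009,out)):
            X=[*(np.array([.5845,-.2590])+a*u+b*v),.112];p=wpx(s,X).round().astype(int);L.append(g[p[1],p[0]])
    print(round(np.degrees(q)),round(np.mean(ins),1),round(np.mean(out),1))
```

```text
t 38.73 feeder xyz [-13.5  -2.8 185.3] hd -10.4 want -98.0 tilt [-0.     0.001 -1.   ] q1,q6 [-35. -25.] F [-1.1  0.1 -0.2] w 0.043
2 [[0.5,-1.1,-6.7,20.2,0,0,-1.2],[0.5,-0.9,-6.7,20.1,0,0,-1.2]]
-14 32.2 35.6
-12 31.2 38.0
-10 31.5 38.2
-8 30.8 39.3
-6 29.2 47.4
-4 26.4 50.5
-2 24.3 53.3
0 23.6 53.3
2 22.6 54.1
4 23.5 52.5
6 25.2 52.2
8 27.3 49.5
10 29.1 45.5
12 30.4 43.1
14 31.5 42.7
```

Call:
{"name": "step_arm", "arguments": {
  "plan": [
    [[0.5, -2, -13, 0, 0, 0, -2.4], [0.5, 0, 0, 30, 0, 0, 0], [0.5, 0, 0, 25, 0, 0, 0], [0.5, 0, 0, 0, 0, 0, 0]]
  ]
}}

```text
time: 39.28
position: [0.5833, -0.2591, 0.13]
tcp_rot: [[0.989, -0.145, 0.0], [-0.145, -0.989, 0.0], [0.0, -0.0, -1.0]]
contact_force: [0.6, -1.1, -0.3]
width: 0.0428
```

Run:
```python
from h import *
where();go([.5845,-.2590,.101],FH()-90,.5,n=1)
```

```text
t 39.27 feeder xyz [-3.0e-01 -1.0e-01  1.3e+02] hd -8.3 want -98.0 tilt [ 0.  0. -1.] q1,q6 [-34. -26.] F [ 0.6 -1.1 -0.3] w 0.0428
1 [[0.5,1.2,-0.3,29,0,0,-0.3]]
```

Call:
{"name": "step_arm", "arguments": {
  "plan": [
    [[0.5, 1, 0, 16, 0, 0, -0.3], [0.5, 0, 0, 12, 0, 0, 0], [0.5, 0, 0, 0, 0, 0, 0], [0, 0, 0, 0, 0, 0, 0], [0, 0, 0, 0, 0, 0, 0], [0, 0, 0, 0, 0, 0, 0], [0, 0, 0, 0, 0, 0, 0]]
  ],
  "squeeze": 50
}}

```text
time: 40.15
position: [0.5843, -0.2595, 0.103]
tcp_rot: [[0.99, -0.14, 0.001], [-0.14, -0.99, -0.001], [0.001, 0.001, -1.0]]
contact_force: [-0.5, -0.2, -1.7]
width: 0.0132
```

Run:
```python
from h import *
where();print(telemetry.observe()["wrist_torque"])
```

```text
t 40.15 feeder xyz [ -0.5  -1.2 103. ] hd -8.0 want -98.0 tilt [ 0.001 -0.001 -1.   ] q1,q6 [-34. -26.] F [-0.5 -0.2 -1.7] w 0.0132
[-0.01708369 -0.05998113  0.03850149]
```

Call:
{"name": "step_arm", "arguments": {
  "plan": [
    [[0, 0, 0, 0, 0, 0, 8], [0, 0, 0, 0, 0, 0, 8], [0, 0, 0, 0, 0, 0, 8], [0, 0, 0, 0, 0, 0, 8], [0, 0, 0, 0, 0, 0, 8], [0, 0, 0, 0, 0, 0, 7], [0, 0, 0, 0, 0, 0, 0]]
  ]
}}

```text
time: 41.02
position: [0.5841, -0.2594, 0.1029]
tcp_rot: [[0.556, -0.831, -0.0], [-0.831, -0.556, -0.002], [0.002, 0.002, -1.0]]
contact_force: [-0.1, -0.6, -2.0]
width: 0.0132
```

Run:
```python
from h import *
where();print(telemetry.observe()["wrist_torque"])
```

```text
t 41.02 feeder xyz [ -0.5  -0.9 102.9] hd -56.2 want -98.0 tilt [-0.    -0.002 -1.   ] q1,q6 [-34.  22.] F [-0.1 -0.6 -2. ] w 0.0132
[-0.04640149  0.08480368 -0.33873476]
```

Call:
{"name": "step_arm", "arguments": {
  "plan": [
    [[0, 0, 0, 0, 0, 0, 8], [0, 0, 0, 0, 0, 0, 8], [0, 0, 0, 0, 0, 0, 8], [0, 0, 0, 0, 0, 0, 8], [0, 0, 0, 0, 0, 0, 8], [0, 0, 0, 0, 0, 0, 4], [0, 0, 0, 0, 0, 0, 0]]
  ]
}}

```text
time: 41.9
position: [0.584, -0.2592, 0.1029]
tcp_rot: [[-0.177, -0.984, -0.002], [-0.984, 0.177, -0.003], [0.003, 0.001, -1.0]]
contact_force: [-1.0, -0.4, -0.7]
width: 0.0132
```

Run:
```python
from h import *
where();print(telemetry.observe()["wrist_torque"])
```

```text
t 41.9 feeder xyz [ -0.2  -0.8 102.9] hd -100.2 want -98.0 tilt [-0.002 -0.003 -1.   ] q1,q6 [-34.  66.] F [-1.  -0.4 -0.7] w 0.0132
[-0.01533452  0.10341965 -0.26124276]
```

Call:
{"name": "step_arm", "arguments": {
  "plan": [
    [[0, 0, 0, 0, 0, 0, 8], [0, 0, 0, 0, 0, 0, 8], [0, 0, 0, 0, 0, 0, 8], [0, 0, 0, 0, 0, 0, 7], [0, 0, 0, 0, 0, 0, 4], [0, 0, 0, 0, 0, 0, 0]]
  ]
}}

```text
time: 42.65
position: [0.5841, -0.2589, 0.103]
tcp_rot: [[-0.707, -0.708, -0.002], [-0.708, 0.707, -0.003], [0.004, -0.001, -1.0]]
contact_force: [-1.1, 0.8, -0.6]
width: 0.0133
```

Run:
```python
from h import *
where();print(telemetry.observe()["wrist_torque"])
```

```text
t 42.65 feeder xyz [ -0.   -0.8 103. ] hd -135.0 want -98.0 tilt [-0.002 -0.003 -1.   ] q1,q6 [-34. 101.] F [-1.1  0.8 -0.6] w 0.0133
[ 0.07239766  0.1259232  -0.28085127]
```

Call:
{"name": "step_arm", "arguments": {
  "plan": [
    [[0, 0, 0, 0, 0, 0, 4], [0, 0, 0, 0, 0, 0, 3], [0, 0, 0, 0, 0, 0, 2], [0, 0, 0, 0, 0, 0, 0]]
  ]
}}

```text
time: 43.15
position: [0.5841, -0.2589, 0.1029]
tcp_rot: [[-0.804, -0.595, -0.002], [-0.595, 0.804, -0.003], [0.004, -0.001, -1.0]]
contact_force: [0.4, -1.0, -1.9]
width: 0.0132
```

```bash
python3 - <<'E'
from h import *
where();print(telemetry.observe()["wrist_torque"])
E
sed -i 's/^where()$//' stem.py; python3 stem.py
```

```text
t 43.15 feeder xyz [  0.   -0.9 102.9] hd -143.5 want -98.0 tilt [-0.002 -0.003 -1.   ] q1,q6 [-34. 109.] F [ 0.4 -1.  -1.9] w 0.0132
[0.07450981 0.17455638 0.05311124]
scene 0.7 [271. 249.]
 model on [200. 129.] back [190. 123.]
side 0.9 [315. 290.]
 model on [309. 289.] back [327. 323.]
stem 0.19700431608987443 0.03419776252017276 -0.15641760298191254 [np.float64(0.11630074054053798), np.float64(0.1163007405405381)]
```

Call:
{"name": "step_arm", "arguments": {
  "plan": [
    [[0, 0, 0, 0, 0, 0, 1.5], [0, 0, 0, 0, 0, 0, 1], [0, 0, 0, 0, 0, 0, 0]]
  ]
}}

```text
time: 43.72
position: [0.5841, -0.2589, 0.1029]
tcp_rot: [[-0.83, -0.557, -0.002], [-0.557, 0.83, -0.003], [0.004, -0.001, -1.0]]
contact_force: [-0.1, 0.2, -1.7]
width: 0.0132
```

Run:
```python
from h import *
where();print(telemetry.observe()["wrist_torque"])
```

```text
t 43.73 feeder xyz [  0.   -0.8 102.9] hd -146.1 want -98.0 tilt [-0.002 -0.003 -1.   ] q1,q6 [-34. 112.] F [-0.1  0.2 -1.7] w 0.0132
[0.15465927 0.16270282 0.2312824 ]
```

Call:
{"name": "step_arm", "arguments": {
  "plan": [
    [[0, 0, 0, 0, 0, 0, -1.5], [0, 0, 0, 0, 0, 0, -1.5], [0, 0, 0, 0, 0, 0, -1.5]]
  ]
}}

```text
time: 44.1
position: [0.5841, -0.2589, 0.103]
tcp_rot: [[-0.783, -0.622, -0.002], [-0.622, 0.783, -0.002], [0.003, -0.001, -1.0]]
contact_force: [-1.3, 1.7, -1.4]
width: 0.0133
```

Run:
```python
from h import *
where();print(telemetry.observe()["wrist_torque"])
```

```text
t 44.1 feeder xyz [ 1.00e-01 -9.00e-01  1.03e+02] hd -141.5 want -98.0 tilt [-0.002 -0.002 -1.   ] q1,q6 [-34. 107.] F [-1.3  1.7 -1.4] w 0.0133
[ 0.1312527   0.09184233 -1.06909142]
```

Call:
{"name": "step_arm", "arguments": {
  "plan": [
    [[0, 0, 0, 0, 0, 0, 3], [0, 0, 0, 0, 0, 0, 2], [0, 0, 0, 0, 0, 0, 1], [0, 0, 0, 0, 0, 0, 0]]
  ]
}}

```text
time: 44.6
position: [0.5841, -0.2589, 0.103]
tcp_rot: [[-0.842, -0.539, -0.002], [-0.539, 0.842, -0.003], [0.003, -0.001, -1.0]]
contact_force: [0.1, -1.1, -2.2]
width: 0.0133
```

Run:
```python
from h import *
where();print(telemetry.observe()["wrist_torque"])
```

```text
t 44.6 feeder xyz [  0.   -0.9 103. ] hd -147.4 want -98.0 tilt [-0.002 -0.003 -1.   ] q1,q6 [-34. 113.] F [ 0.1 -1.1 -2.2] w 0.0133
[0.13781186 0.15655836 0.19583327]
```

Call:
{"name": "step_arm", "arguments": {
  "plan": [
    [[0, 0, 0, 0, 0, 0, -2], [0, 0, 0, 0, 0, 0, -1], [0, 0, 0, 0, 0, 0, 0], [0.5, 0, 0, 0, 0, 0, 0], [0.5, 0, 0, 0, 0, 0, 0], [0.5, 0, 0, 0, 0, 0, 0], [0.5, 0, 0, -15, 0, 0, 0], [0.5, 0, 0, -40, 0, 0, 0], [0.5, 0, 0, -50, 0, 0, 0], [0.5, 0, 0, 0, 0, 0, 0]]
  ]
}}

```text
time: 45.85
position: [0.585, -0.259, 0.2157]
tcp_rot: [[-0.811, -0.586, 0.003], [-0.586, 0.811, -0.006], [0.001, -0.006, -1.0]]
contact_force: [0.4, -0.5, -0.7]
width: 0.0427
```

```bash
cat > chk.py <<'E'
from h import *
where()
s=viewer.snapshot("wrist");cv2.imwrite("pics/w9.png",s["pixels"])
g=cv2.cvtColor(s["pixels"],cv2.COLOR_BGR2GRAY).astype(float)
for qd in range(120,152,2):
    ins=[];out=[];h=np.radians(FH()-qd);u=np.array([np.cos(h),np.sin(h)]);v=np.array([-u[1],u[0]])
    for a in np.linspace(-.024,.024,15):
        for b,L in((-.005,ins),(0,ins),(.005,ins),(-.009,out),(.009,out)):
            X=[*(np.array([.5845,-.2590])+a*u+b*v),.112];p=wpx(s,X).round().astype(int);L.append(g[p[1],p[0]])
    print(qd,round(np.mean(ins),1),round(np.mean(out),1),end=" | ")
print()
S={c:viewer.snapshot(c) for c in("scene","side")}
for c in S:
    for n in("carton_mid","pawl","pusher_face"):
        for l in viewer.masks_of(c,n)[:4]:
            if l["confidence"]>.4: print(c,n,round(l["confidence"],2),np.round(l["rect"]))
    for n,z in(("pusher_face",42),("stem_tip",131)):
        for l in viewer.landmark_of(c,n)[:1]:print(c,n,round(l["confidence"],2),np.round(l["position"]))
    for x in(170,174):
        Q=np.array([proj(S[c],fp(x+a,b,z)) for a in(-20,20) for b in(-30,30) for z in(5,105)]);print("carton expect",x,Q.min(0).round(),Q.max(0).round())
    print(" stem on",proj(S[c],fp(-29,75,131)).round(),"pusher 150",proj(S[c],fp(150,0,42)).round())
E
python3 chk.py
```

```text
t 45.85 feeder xyz [ 1.000e-01 -1.700e+00  2.157e+02] hd -144.2 want -98.0 tilt [ 0.003 -0.006 -1.   ] q1,q6 [-34. 110.] F [ 0.4 -0.5 -0.7] w 0.0427
120 27.6 39.5 | 122 26.8 45.7 | 124 25.3 45.1 | 126 25.2 49.3 | 128 23.9 50.6 | 130 21.2 57.8 | 132 19.8 61.4 | 134 17.0 64.0 | 136 16.8 60.3 | 138 18.8 61.9 | 140 23.0 63.7 | 142 27.4 57.6 | 144 30.5 53.2 | 146 33.0 55.6 | 148 35.0 53.2 | 150 36.5 54.6 | 
scene carton_mid 0.73 [344. 188. 375. 230.]
scene carton_mid 0.68 [201. 167. 230. 210.]
scene carton_mid 0.64 [164. 128. 236. 213.]
scene pusher_face 0.62 [165. 145. 204. 174.]
scene pusher_face 0.35 [208. 193.]
scene stem_tip 0.55 [200. 128.]
carton expect 170 [200. 168.] [229. 212.]
carton expect 174 [201. 168.] [229. 213.]
 stem on [200. 129.] pusher 150 [211. 190.]
side carton_mid 0.75 [133. 161. 166. 208.]
side carton_mid 0.57 [275. 203. 314. 243.]
side pusher_face 0.73 [292. 227. 312. 250.]
side pusher_face 0.64 [181. 163.]
side stem_tip 0.93 [313. 288.]
carton expect 170 [277. 203.] [311. 253.]
carton expect 174 [276. 202.] [311. 251.]
 stem on [309. 289.] pusher 150 [297. 238.]
```

```bash
python3 -c "
from station import manip,telemetry
print(telemetry.observe()['time'],manip.finish_job())"
```

```text
the job is handed in; nothing more can be done
46.5 None
```

The tallest cardboard carton is loaded in the feeder and stands at the front stop with the pawl on. I handed the job in at 46.5 s of the 72 s allowed.

**What I did, in order:**
- I threw the pawl back and wound the knob to its hard stop.
- I took the carton from the rack by its 60 mm faces and set it down on the counter to re-grip it by its broad faces. Then I lowered it onto the channel floor, felt the contact and released it.
- I laid the pawl on again and clicked the knob forward through three notches.

**Last checks:**
- **Knob:** the bar in the wrist picture read about 135–136°, and the target notch is 135°. Turning it gently back before release met about 1.1 N m against about 0.3 N m of normal drag, so the pawl holds.
- **Pawl:** both cameras place the ball of the stem within about 4 pixels of its "on" position.
- **Carton:** its outline in both cameras fits it upright, centred about 170 mm along the feeder. I pushed it to about 2.43 rad without jamming. By the knob angle it is within about 2 mm of the stop, but I did not measure that gap directly.

**What went wrong or disagreed:**
- Early on, a turn in the wrong direction ran the last joint to its limit and tilted the tool low near the turquoise look-alike. No contact force showed and the box stayed standing.
- Some network readings were wrong, such as one stem and one pusher reading. I discarded them and used the other camera and my own measurements.

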